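Set out the date-labelling kit in its holders

ROBOT

A 6-joint arm with a two-finger parallel gripper is mounted at the origin on the work surface; the furniture and walls round the work are solid. World frame = base frame: x ahead of the robot, y to its left, z up, the work surface at z = 0. Lengths are in m, angles in rad, forces in N, time in s.
With the tool pointing down it reaches from about 0.35 to 0.725 m from the base axis. Payload 6 kg.
Tool frame: the origin (TCP) lies at the very end of the fingers, on their centre line; the grasp point (between the pads) lies 19 mm behind it; y points along the fingers, z is the direction in which the jaws open and shut, and the axes are right-handed (so a half turn about y gives the same grasp; the last joint's range is limited). The gripper opens to 85 mm and grips with 20 to 120 N. Pads are 22 mm wide; open, the fingers measure 114 mm over their backs; the gripper's body (76 mm by 85 mm) begins 54 mm behind the grasp point. The pads swing forward as they close: fully open they stand 13 mm farther back than shut.
Start: joints at [1.438, 0.04, 0.085, 0, -1.615, -0.334], TCP at [0.27, 0.536, 0.231] pointing down, gripper open.
Joint ranges: [-2.56, 2.56], [-1.29, 2.01], [-1.08, 1.49], [-3.29, 1.98], [-2.81, -0.18], [-2.99, 2.99]. Speed limits (rad/s): [2.57, 2.57, 3.01, 3.14, 3.14, 3.14].

INTERFACE

Orientations are given as a rotation vector (axis times angle).
In Python, from rig import robot gives the robot as it stands.
- The arm moves only by the shell command python3 -m inch 'ROWS' [FORCE]. ROWS is a JSON object of lists of equal length, an entry for each row: "delta_pos": the shift along the tool's x, y, z in m, a list of three; "yaw": the turn about the tool's y in degrees; "hand": the opening, from 0 (shut) to 1 (fully open). A call has 1 to 10 rows; each row shifts and turns the pose as measured when the row begins, along the tool's axes as they then stand; what a row does not reach is not made up. A row lasts 1/8 s, in which the tool goes at most 62.5 mm and 10.7 degrees, less where a joint would pass 70% of its speed; a pose out of reach is approached as far as the arm can. A call with a gripper value outside its range is refused whole. The fingers move at their own pace and stop on an object; FORCE is the grip in N (left out, the last holds). Time passes only in rows, so rows that do not move let the fingers close. It gives the time, the measured TCP pose, the force and the opening at its end, in the units of the state.
- robot.sense(): the state, without advancing time (a new reading comes with each control period).
- robot.get_image(name): name is "scene" or "top" or "wrist"; returns (picture, depth): 480x640x3 uint8, blue, green, red; 480x640 float32, m along the optical axis (not along the pixel's ray), 0 where there is no reading.
- robot.calibration(name): a dict with "vertical_fov" (degrees; the focal length in pixels is half the picture's height over the tangent of half this angle, whatever the lens; pixels are square), "cx", "cy" (the principal point, pixels), "view" (4x4, takes a point from world to camera coordinates); the wrist camera has in their place "hand_eye" (4x4, takes a point from camera to tool coordinates, whose origin is the TCP and whose axes are the tool frame's). Camera axes: x right, y down, z forward; pixel columns grow to the right and rows downward; lengths in m; the calibration is good to about 2 mm. A picture is of the moment at which its call begins: read the wrist's pose just before it. calibration takes no time and is no camera call.
- robot.finish_job(): hands the job in, once; it reports no verdict.
The state is a dict: "time_s": time; "joint_pos": joint angles; "joint_velocities": joint speeds; "tau": joint torques, N m; "tool_pos": TCP position; "orientation": TCP orientation; "ft_force": force on the tool from outside, world axes, zero at the start; "ft_torque": the same for the moment, N m; "gripper_width": opening from 0.0 (shut) to 1.0 (fully open).
Only numpy, scipy, OpenCV 4.12 (cv2) and the standard library are available. Lean on these libraries where they do the work, as an engineer would, in place of code of your own. Each camera call takes 0.05 s, during which the arm holds its last target.

TASK

Set out the date-labelling kit: pick the label roll, the ink pad, the date stamp and the marker from the table and put each into the white holder shaped for it (roll flat in the round dish, pad in the plate with four corner angles, stamp upright in the square socket, marker in the long rest), each set down (not dropped) on its holder's floor. Leave the roll of brown packing tape and the box cutter where they are.

Things in the scene. Friction and masses are not known exactly. Their poses are not given: they have to be found in the camera images.
- label_roll: Roll of blank white labels lying flat: a ring 68 mm across, 40 mm high, with a centre hole (too narrow for fingers). Origin at the centre of its underside, z up. Grip it across the outside, near its top, 60 g. A fixed green dial scale stands on the table between the kit (robot's right) and the holders (robot's left): its square tray covers x 0.47 to 0.70, y -0.03 to 0.20 with its top 0.23 m high; carry things over it or in front of it.
- ink_pad: Flat dark ink pad, a rigid block 62 mm (its x) by 92 mm (its y) by 14 mm high. Origin at the centre of its underside, z up. Grip it across the 62 mm width; 80 g. Either end may point either way in its holder.
- date_stamp: Date stamp standing upright, 87 mm high: a foot block 24 mm (x) by 32 mm (y), 34 mm high, with a round red handle about 28 mm across above it (widest about 70 mm above the table). Origin on the underside; the axis of foot and handle is at x = +3 mm, y = 0 in its frame, z up. 70 g.
- marker: Felt marker with white barrel and black cap lying flat, 14 mm wide (x), 131 mm long (y), 14 to 16 mm high; it does not roll. Origin under its middle, z up. 18 g. Either end may point either way in its holder.
- round_dish: Round dish for the label roll, 89 mm across outside, 80 mm inside; floor 4 mm above the table, rim 12 mm high. All four holders are white plastic, fixed to the table; origin at the centre of the underside, on the table (z = 0), z up.
- corner_plate: Plate for the ink pad, 84 mm (x) by 114 mm (y), with a low angle at each of its four corners; 74 mm (x) by 104 mm (y) free between them. Floor 5 mm above the table, corners 15 mm high; each angle's legs reach 18 mm along the sides, so the middles of the long sides are open for fingers over 76 mm. All four holders are white plastic, fixed to the table; origin at the centre of the underside, on the table (z = 0), z up.
- square_socket: Deep square socket for the date stamp on a 64 mm square foot plate: 52 mm square outside, 42 mm square inside, floor 5 mm above the table, rim 28 mm high, walls along its x and y. The stamp may be turned any way in it. All four holders are white plastic, fixed to the table; origin at the centre of the underside, on the table (z = 0), z up.
- long_rest: Long rest for the marker, plate 40 mm (x) by 154 mm (y). Channel along y: two pairs of cheeks 26 mm apart, at 40 to 66 mm from the middle either way, and end stops 144 mm apart; open at the sides for 80 mm in the middle. Floor 5 mm above the table, cheeks 17 mm and stops 15 mm high. All four holders are white plastic, fixed to the table; origin at the centre of the underside, on the table (z = 0), z up.
- tape_roll: Bystander, loose: roll of brown packing tape lying flat, 104 mm across, 48 mm high. Origin at the centre of its underside. Not part of the kit.
- box_cutter: Bystander, loose: yellow box cutter lying flat, 20 mm (x) by 158 mm (y) by 18 mm high. Origin under its middle. Not part of the kit.

How it is judged:
At the end, for the whole second after the job is handed in: Each thing flat or upright (0.1 rad) on its own holder's floor (4 mm), released, at rest, its origin from the holder's centre within: roll 12, pad and marker 13 (turned at most 0.2 rad from the holder), stamp 16 mm (horizontal distance between label_roll and round_dish below 0.012 m and z of label_roll in the frame of round_dish below 0.008 m and angle between each of label_roll, ink_pad, date_stamp, marker's own z axis and vertical below 0.1 rad and linear speed of each of label_roll, ink_pad, date_stamp, marker below 0.02 m/s and horizontal distance between ink_pad and corner_plate below 0.013 m and z of ink_pad in the frame of corner_plate below 0.009 m and angle between the y axis of ink_pad and the y axis of corner_plate, either way round below 0.2 rad and horizontal distance between date_stamp and square_socket below 0.016 m and z of date_stamp in the frame of square_socket below 0.009 m and horizontal distance between marker and long_rest below 0.013 m and z of marker in the frame of long_rest below 0.009 m and angle between the y axis of marker and the y axis of long_rest, either way round below 0.2 rad); the robot touches nothing.
It fails at once if the tape roll is shifted by more than 30 mm (distance of tape_roll from where it was at the start of the episode above 0.03 m).
It fails at once if the box cutter is shifted by more than 30 mm (distance of box_cutter from where it was at the start of the episode above 0.03 m).
It fails at once if a thing of the kit is dropped (falls free for more than about 40 mm) ((contact force between label_roll and the fingers below 0.05 N and linear speed of label_roll above 0.9 m/s) or (contact force between ink_pad and the fingers below 0.05 N and linear speed of ink_pad above 0.9 m/s) or (contact force between date_stamp and the fingers below 0.05 N and linear speed of date_stamp above 0.9 m/s) or (contact force between marker and the fingers below 0.05 N and linear speed of marker above 0.9 m/s)).
It also fails if it takes over 128 s, if anything falls off the work surface, if the arm or the gripper's body presses on something with over 40 N, if the wrist force passes 120 N, or if a joint passes its speed limit or range.

## Working session

There is one attempt and no reset: what is moved stays moved. The work goes in short steps, Python scripts to look and compute and a shell command to move; the robot and the scene stay as the last step left them, time stands still between calls to the robot, and variables do not carry over. Pictures are saved under pics/ and viewed, and the job is handed in when it is done.

```bash
ls; mkdir -p pics
python3 - <<'E'
from rig import robot
import cv2, numpy as np
print(robot.sense())
for n in ["scene","top"]:
    im,d=robot.get_image(n); cv2.imwrite(f"pics/{n}0.png",im); np.save(f"pics/{n}0.npy",d); c=robot.calibration(n); print(n,c)
print(robot.calibration("wrist"))
E
```

```text
pics
{'time_s': 0.0, 'joint_pos': array([ 1.43768195e+00,  4.08409115e-02,  8.38141318e-02, -4.93343532e-04,
       -1.61547659e+00, -3.33670731e-01]), 'joint_velocities': array([ 0.00215912, -0.00039524,  0.00072587,  0.0022735 ,  0.00126532,
        0.00021   ]), 'tau': array([ 3.97532003e-04, -3.68211687e+01,  3.47411692e+01,  6.93220943e+00,
       -5.34959821e-03,  1.56828440e-05]), 'tool_pos': array([0.26979636, 0.53556095, 0.23025837]), 'orientation': array([-0.46594969, -1.95972562,  1.96324946]), 'ft_force': array([-0.50961811,  0.03073938,  0.03177808]), 'ft_torque': array([ 0.00182301, -0.01711704,  0.02199666]), 'gripper_width': 1.0010655974289309}
scene {'vertical_fov': 45.712842454320935, 'cx': 322.65566578122207, 'cy': 235.91824117509108, 'view': array([[ 0.79012777, -0.61268588, -0.01772323, -0.27424341],
       [-0.46657708, -0.58244929, -0.66562651,  0.27546801],
       [ 0.39749708,  0.53419925, -0.74607455,  1.24412395],
       [ 0.        ,  0.        ,  0.        ,  1.        ]])}
top {'vertical_fov': 44.38699525153635, 'cx': 318.2738659581995, 'cy': 236.23013250563673, 'view': array([[-0.0153123 , -0.99953624, -0.02632172,  0.11128559],
       [-0.98694473,  0.01933007, -0.15989512,  0.40504077],
       [ 0.16032977,  0.02352972, -0.98678301,  1.40922438],
       [ 0.        ,  0.        ,  0.        ,  1.        ]])}
{'vertical_fov': 65.04154209631531, 'cx': 317.965041450185, 'cy': 237.47065073882527, 'hand_eye': array([[ 1.12006848e-03,  9.60914163e-01,  2.76844210e-01,
        -6.96761727e-02],
       [-1.66225296e-04, -2.76844201e-01,  9.60914804e-01,
        -1.43510440e-01],
       [ 9.99999359e-01, -1.12230890e-03, -1.50356223e-04,
        -1.06638965e-03],
       [ 0.00000000e+00,  0.00000000e+00,  0.00000000e+00,
         1.00000000e+00]])}
```

View pics/scene0.png

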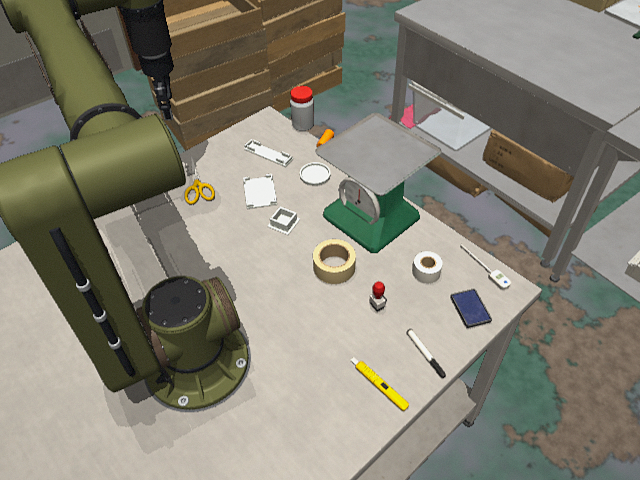

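View pics/top0.png

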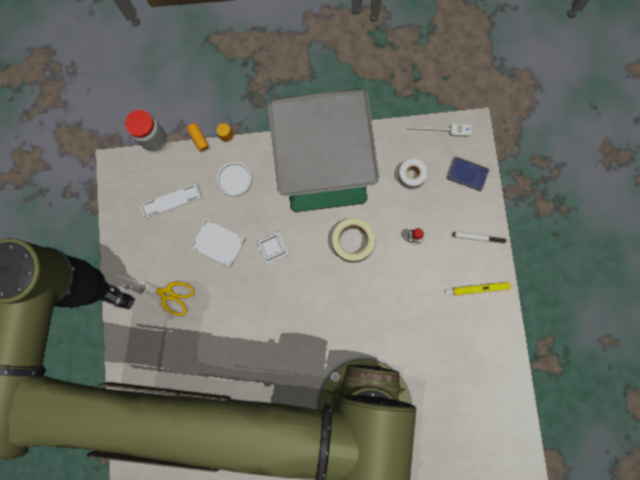

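The top view shows every item and holder: long rest (172,200), dish (235,179), plate (218,243), socket (272,247), tape (352,240), stamp (417,235), roll (413,173), pad (468,173), marker (480,237) and cutter (480,289). Next I'll enlarge for closer reading.

```bash
cat > h.py <<'E'
import numpy as np, cv2
from scipy.spatial.transform import Rotation as R
from rig import robot
def K(c): 
    f=240/np.tan(np.radians(c["vertical_fov"]/2)); return f,c["cx"],c["cy"]
def cam2world(name,state=None):
    c=robot.calibration(name)
    if name!="wrist": return np.linalg.inv(c["view"])
    T=np.eye(4);T[:3,:3]=R.from_rotvec(state["orientation"]).as_matrix();T[:3,3]=state["tool_pos"]
    return T@c["hand_eye"]
def px(name,u,v,z,state=None):
    f,cx,cy=K(robot.calibration(name));T=cam2world(name,state)
    d=T[:3,:3]@np.array([(u-cx)/f,(v-cy)/f,1]);o=T[:3,3]
    return o+d*(z-o[2])/d[2]
def cloud(name,depth,state=None):
    f,cx,cy=K(robot.calibration(name));T=cam2world(name,state)
    v,u=np.mgrid[0:480,0:640]
    P=np.stack([(u-cx)/f*depth,(v-cy)/f*depth,depth],-1)
    return P@T[:3,:3].T+T[:3,3]
def crop(im,x0,y0,x1,y1,s,out):
    cv2.imwrite(out,cv2.resize(im[y0:y1,x0:x1],None,fx=s,fy=s,interpolation=cv2.INTER_CUBIC))
E
python3 - <<'E'
from h import *
im=cv2.imread("pics/top0.png")
crop(im,390,120,520,220,6,"pics/c1.png")
crop(im,390,200,520,300,6,"pics/c2.png")
crop(im,130,150,290,270,5,"pics/c3.png")
d=np.load("pics/top0.npy");P=cloud("top",d)
for n,u,v in [("tbl",430,210),("tbl2",250,210),("roll",402,173),("pad",468,173),("stamp",417,233),("marker",480,237),("cutter",480,289),("tape",336,240),("plate",218,243)]:
    print(n,P[v,u].round(4))
E
```

```text
tbl [ 0.4734 -0.1769  0.0023]
tbl2 [ 0.484   0.2778 -0.0034]
roll [ 0.5612 -0.1061  0.0375]
pad [ 0.5654 -0.2757  0.0083]
stamp [ 0.4022 -0.1302  0.0825]
marker [ 0.4013 -0.2961  0.0084]
cutter [ 0.2726 -0.2881  0.01  ]
tape [0.3952 0.061  0.0436]
plate [0.3996 0.3572 0.0034]
```

View pics/c1.png

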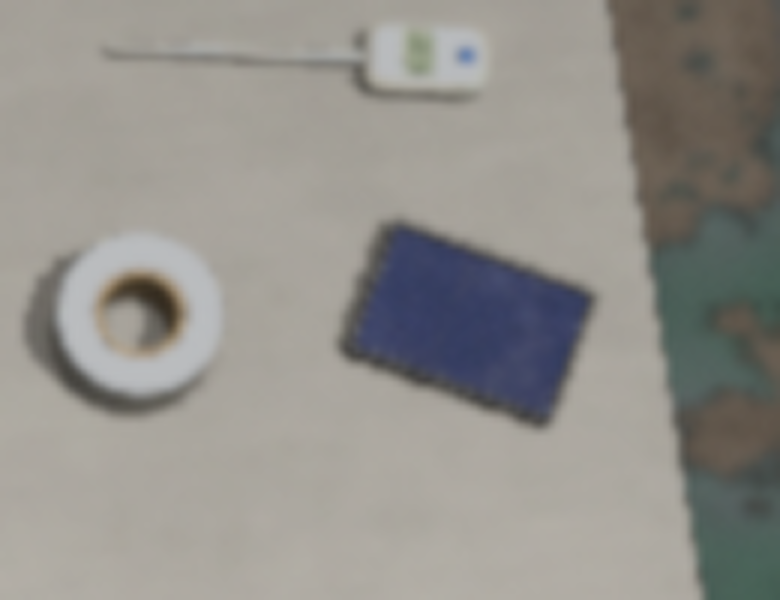

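View pics/c2.png

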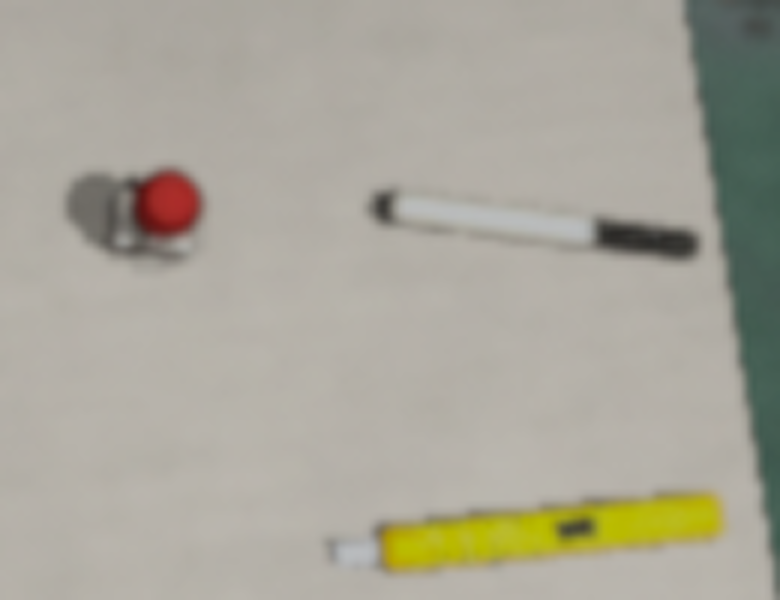

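View pics/c3.png

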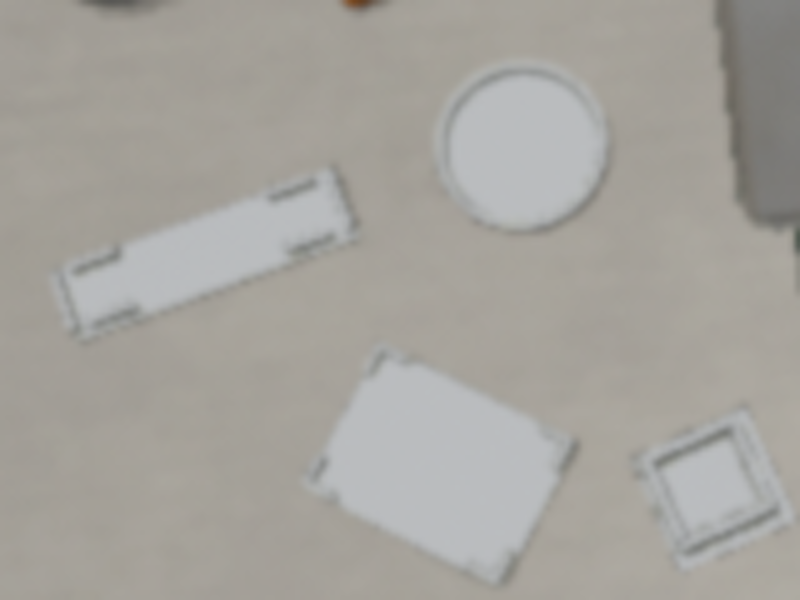

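Run:
```python
from h import *
def t(x0,y0,s,pts,z): return np.array([px("top",x0+(X+.5)/s-.5,y0+(Y+.5)/s-.5,z)[:2] for X,Y in pts])
def quad(n,q):
    c=q.mean(0); e=[np.linalg.norm(q[i]-q[(i+1)%4]).round(4) for i in range(4)]
    a=[np.degrees(np.arctan2(*(q[(i+1)%4]-q[i])[::-1])).round(1) for i in range(4)]
    print(n,c.round(4),e,a)
quad("pad",t(390,120,6,[(395,225),(592,297),(545,420),(352,347)],.013))
print("roll",t(390,120,6,[(139,316),(57,316),(221,316)],.04).round(4))
m=t(390,200,6,[(375,207),(695,243)],.009);print("marker",m.mean(0),np.linalg.norm(m[0]-m[1]),np.degrees(np.arctan2(*(m[1]-m[0])[::-1])))
print("stamp",t(390,200,6,[(168,204)],.07))
m=t(390,200,6,[(330,552),(722,512)],.012);print("cutter",m.mean(0),m)
print("dish",t(130,150,5,[(522,147),(437,147),(607,147)],.012))
quad("plate",t(130,150,5,[(382,343),(577,440),(503,583),(307,482)],.012))
quad("socket",t(130,150,5,[(635,462),(745,408),(795,515),(688,568)],.004))
quad("rest",t(130,150,5,[(52,270),(333,165),(358,238),(82,340)],.008))
s=robot.sense();M=R.from_rotvec(s["orientation"]).as_matrix();print(M.round(3))
```

```text
pad [ 0.5635 -0.2747] [np.float64(0.087), np.float64(0.0572), np.float64(0.0852), np.float64(0.0564)] [np.float64(-112.4), np.float64(156.6), np.float64(67.1), np.float64(-21.5)]
roll [[ 0.5618 -0.1324]
 [ 0.5626 -0.0987]
 [ 0.5611 -0.166 ]]
marker [ 0.40107994 -0.29274681] 0.1315254637289702 -97.6938253997795
stamp [[ 0.40283474 -0.13339016]]
cutter [ 0.27439818 -0.28103901] [[ 0.2676492  -0.20144301]
 [ 0.28114715 -0.36063501]]
dish [[0.56201077 0.31666352]
 [0.56297688 0.36007092]
 [0.56104618 0.27332433]]
plate [0.401  0.3555] [np.float64(0.1113), np.float64(0.08), np.float64(0.1119), np.float64(0.079)] [np.float64(-117.5), np.float64(152.8), np.float64(62.0), np.float64(-27.6)]
socket [0.3862 0.2193] [np.float64(0.0614), np.float64(0.0601), np.float64(0.0594), np.float64(0.0602)] [np.float64(-64.5), np.float64(-155.6), np.float64(115.6), np.float64(26.2)]
rest [0.5112 0.4779] [np.float64(0.1518), np.float64(0.0407), np.float64(0.1483), np.float64(0.0401)] [np.float64(-70.1), np.float64(-160.7), np.float64(109.7), np.float64(24.3)]
[[-0.893 -0.001 -0.45 ]
 [ 0.45  -0.001 -0.893]
 [-0.    -1.     0.002]]
```

```bash
cat >> h.py <<'E'
def goto(x,y,z,phi=None):
    "phi: wanted world angle of tool z axis (deg, mod 180)"
    s=robot.sense();M=R.from_rotvec(s["orientation"]).as_matrix();d=np.array([x,y,z])-s["tool_pos"]
    a=np.degrees(np.arctan2(M[1,2],M[0,2]));print("now",s["tool_pos"].round(4),"zang",a.round(1),"j",s["joint_pos"].round(2),"w",round(s["gripper_width"],3),"t",s["time_s"])
    print("delta tool at present yaw",(M.T@d).round(4))
    if phi is not None:
        y1=(a-phi+90)%180-90; 
        for yy in (y1,y1-180*np.sign(y1)):
            M2=M@R.from_rotvec([0,np.radians(yy),0]).as_matrix();print("yaw",yy.round(2),"-> delta",(M2.T@d).round(4))
def wrist(name):
    s=robot.sense();im,d=robot.get_image("wrist");cv2.imwrite(f"pics/{name}.png",im);np.savez(f"pics/{name}.npz",d=d,p=s["tool_pos"],o=s["orientation"])
    return s,im,d
def wload(name):
    z=np.load(f"pics/{name}.npz");return {"tool_pos":z["p"],"orientation":z["o"]},cv2.imread(f"pics/{name}.png"),z["d"]
E
python3 -m inch '{"delta_pos":[[-0.054,-0.012,0.014],[-0.054,-0.012,0.014],[-0.054,-0.012,0.014],[-0.054,-0.012,0.014],[-0.054,-0.012,0.014],[0,0,0]],"yaw":[0,0,0,0,0,0],"hand":[1,1,1,1,1,1]}' 30
python3 - <<'E'
from h import *
wrist("w1")
E
```

```text
time_s: 0.85
tool_pos: [0.4843, 0.3462, 0.2882]
orientation: [-0.461, -1.954, 1.971]
ft_force: [-0.9, 0.8, -0.6]
gripper_width: 1.0
```

View pics/w1.png

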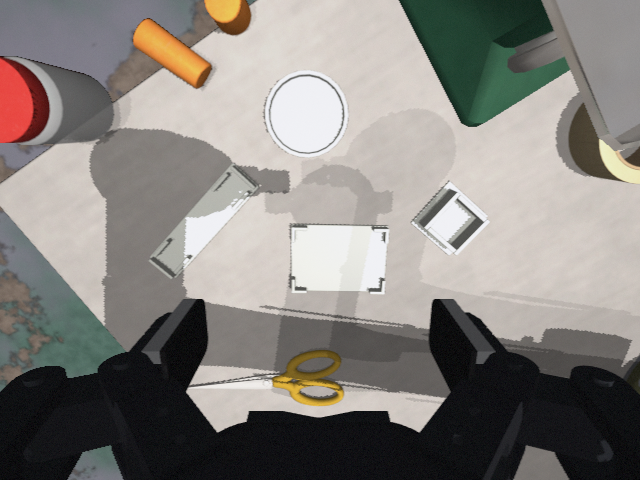

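The wrist view shows all four holders: dish (306,114), plate (339,258), socket (450,217) and rest (205,220). The bottle is at far left and the scissors lie clear of everything.

Run:
```python
from h import *
s,im,d=wload("w1")
a=cv2.resize(im[150:300,140:270],None,fx=4,fy=4,interpolation=3)
crop(im,140,155,270,285,6,"pics/d1.png")
crop(im,270,210,410,305,5.7,"pics/d2.png")
crop(im,400,170,500,265,6,"pics/d3.png")
crop(im,255,60,360,165,5.5,"pics/d4.png")
```

```text
(no output)
```

View pics/d1.png

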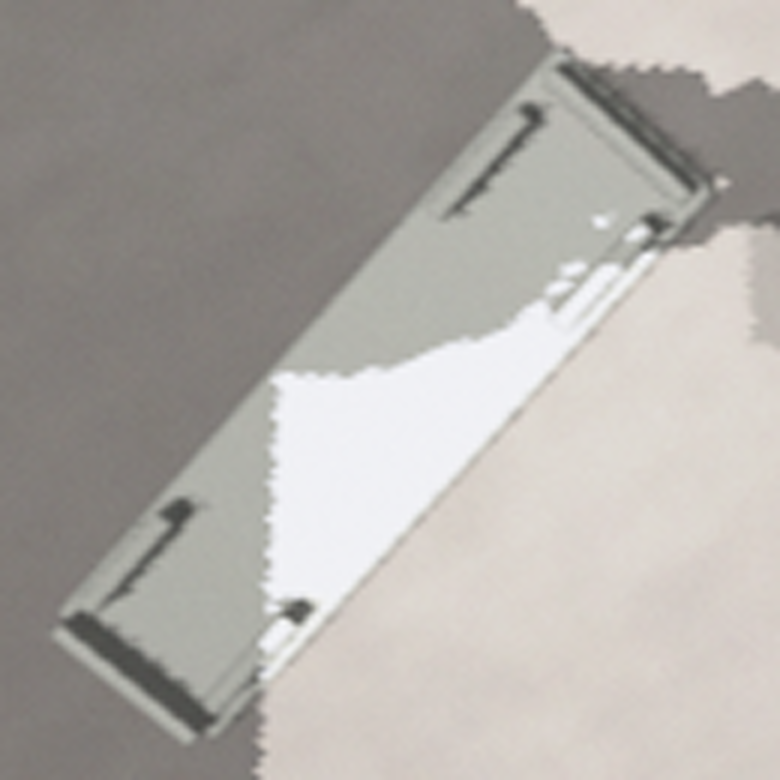

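View pics/d2.png

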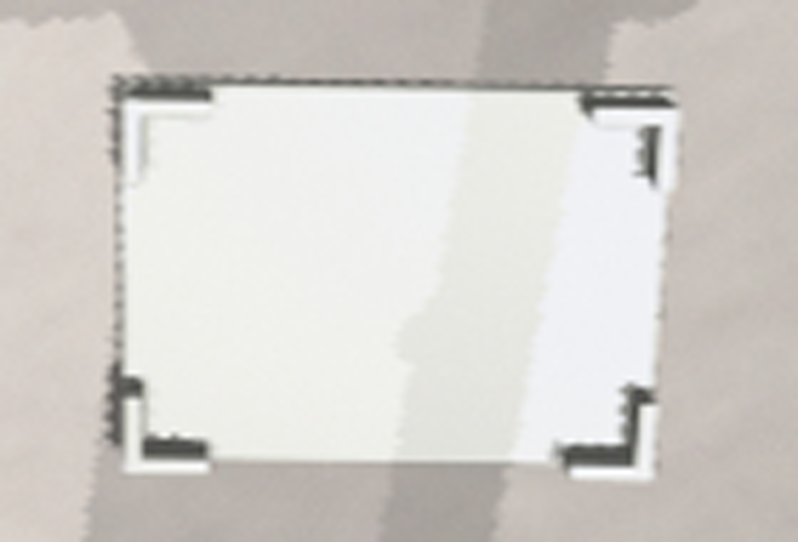

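View pics/d3.png

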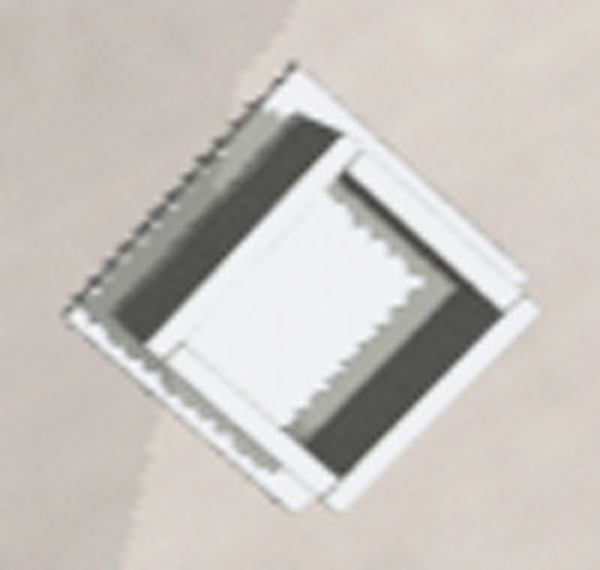

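View pics/d4.png

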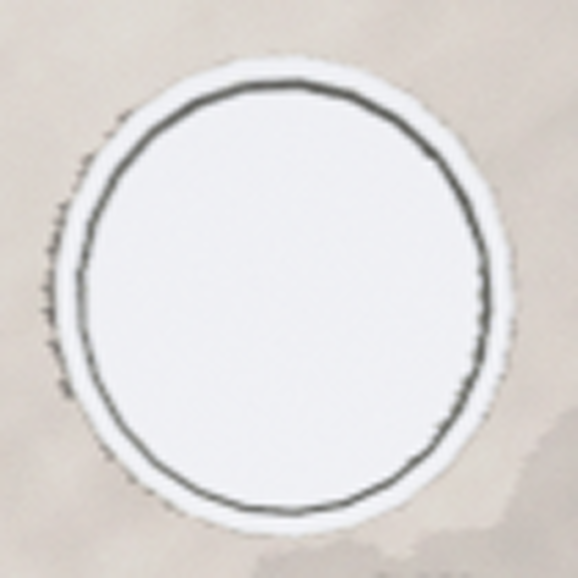

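Run:
```python
from h import *
s,im,d=wload("w1")
def t(x0,y0,sc,pts,z): return np.array([px("wrist",x0+(X+.5)/sc-.5,y0+(Y+.5)/sc-.5,z,s)[:2] for X,Y in pts])
def quad(n,q):
    c=q.mean(0); e=[np.linalg.norm(q[i]-q[(i+1)%4]).round(4) for i in range(4)]
    a=[np.degrees(np.arctan2(*(q[(i+1)%4]-q[i])[::-1])).round(1) for i in range(4)]
    print(n,c.round(4),e,a)
quad("rest",t(140,155,6,[(560,55),(712,190),(190,745),(52,632)],.012))
quad("plate",t(270,210,5.7,[(122,98),(680,105),(655,480),(125,473)],.015))
quad("socketrim",t(400,170,6,[(345,137),(540,305),(335,512),(148,345)],.028))
quad("socketplate",t(400,170,6,[(295,62),(525,280),(295,512),(68,315)],.005))
print("dish",t(255,60,5.5,[(285,296),(55,296),(515,296)],.012))
P=cloud("wrist",d,s)
for n,u,v in [("tbl",250,130),("bottle",20,100),("plate",330,250),("dish",306,114),("rest",205,220)]: print(n,P[v,u].round(4))
T=np.load("pics/top0.npy");T=cloud("top",T);print("bottletop",T[122,140],T[140,155])
```

```text
rest [0.5125 0.48  ] [np.float64(0.0364), np.float64(0.1549), np.float64(0.0341), np.float64(0.1539)] [np.float64(-159.5), np.float64(108.9), np.float64(19.0), np.float64(-70.3)]
plate [0.4016 0.3585] [np.float64(0.1121), np.float64(0.082), np.float64(0.1121), np.float64(0.0816)] [np.float64(-117.5), np.float64(152.7), np.float64(62.3), np.float64(-27.3)]
socketrim [0.3866 0.2219] [np.float64(0.0502), np.float64(0.0525), np.float64(0.0502), np.float64(0.0506)] [np.float64(-155.1), np.float64(113.2), np.float64(22.7), np.float64(-66.8)]
socketplate [0.3874 0.2223] [np.float64(0.0646), np.float64(0.0622), np.float64(0.0631), np.float64(0.0631)] [np.float64(-157.5), np.float64(113.0), np.float64(23.3), np.float64(-65.5)]
dish [[0.56564781 0.31755453]
 [0.58547362 0.35711853]
 [0.5457846  0.27791588]]
tbl [0.5783 0.3806 0.003 ]
bottle [0.6688 0.5106 0.1211]
plate [0.4162 0.3628 0.0067]
dish [0.5656 0.3182 0.0042]
rest [0.5141 0.4761 0.0058]
bottletop [0.68082613 0.5274694  0.11532362] [0.65290074 0.50627644 0.0623573 ]
```

```bash
python3 -m inch '{"delta_pos":[[-0.021,-0.002,0.059],[-0.021,-0.002,0.059],[-0.021,-0.002,0.059],[-0.021,-0.002,0.059],[-0.021,-0.002,0.059],[-0.021,-0.002,0.059],[-0.021,-0.002,0.059],[-0.021,-0.002,0.059],[0,0,0]],"yaw":[0,0,0,0,0,0,0,0,0],"hand":[1,1,1,1,1,1,1,1,1]}' 30
python3 - <<'E'
from h import *
wrist("w2");goto(.4028,-.1334,.1,-66)
E
```

```text
time_s: 2.02
tool_pos: [0.4202, -0.1493, 0.302]
orientation: [-0.437, -1.954, 1.985]
ft_force: [0.6, 0.7, 0.7]
gripper_width: 1.002
now [ 0.4206 -0.1475  0.3017] zang -115.5 j [ 0.13 -0.34 -0.13  0.01 -1.8   1.  ] w 1.0 t 2.075
delta tool at present yaw [ 0.0206  0.2017 -0.0084]
yaw -49.46 -> delta [ 0.007   0.2017 -0.0212]
yaw 130.54 -> delta [-0.007   0.2017  0.0212]
```

View pics/w2.png

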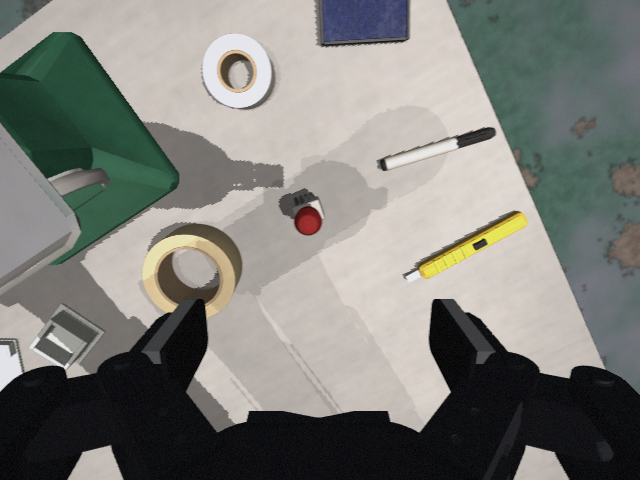

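Here the stamp's red handle is at (308,220), the roll at (238,71), the marker at (438,149) and the tape at (192,272).

Run:
```python
from h import *
s,im,d=wload("w2")
crop(im,270,175,345,245,8,"pics/e1.png")
for n,u,v,z in [("handle",308,220,.07),("roll",237.5,71,.04)]: print(n,px("wrist",u,v,z,s).round(4))
m=np.array([px("wrist",u,v,.008,s)[:2] for u,v in [(381,165),(494,131)]]);print(m.mean(0),np.linalg.norm(m[0]-m[1]),np.degrees(np.arctan2(*(m[1]-m[0])[::-1])))
```

```text
handle [ 0.4039 -0.1333  0.07  ]
roll [ 0.564  -0.1338  0.04  ]
[ 0.40186236 -0.29499465] 0.13130075247135325 -99.0418914707451
```

View pics/e1.png

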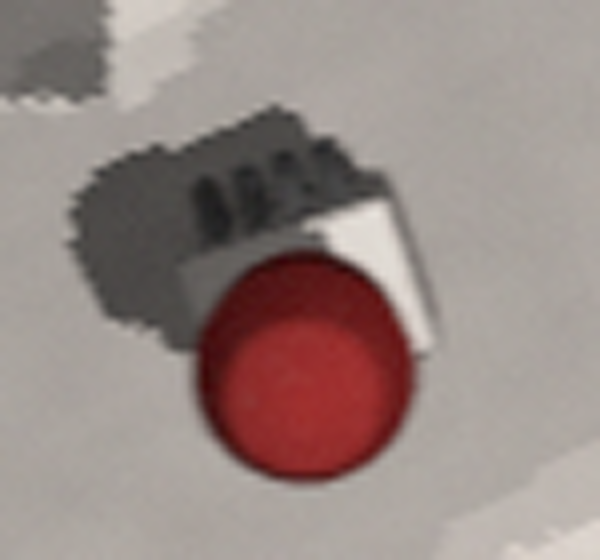

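Run:
```python
from h import *
s,im,d=wload("w2")
q=np.array([px("wrist",270+(X+.5)/8-.5,175+(Y+.5)/8-.5,.034,s)[:2] for X,Y in [(180,262),(385,185),(435,350)]])
print(q)
for a,b in ((0,1),(1,2)): v=q[b]-q[a]; print(np.linalg.norm(v),np.degrees(np.arctan2(v[1],v[0])))
goto(.4034,-.1334,.12,-8)
```

```text
[[ 0.41684581 -0.11962569]
 [ 0.41417867 -0.14993545]
 [ 0.39002795 -0.14610765]]
0.030426886389274883 -95.02885460900148
0.024452184987069216 170.99374465218315
now [ 0.4206 -0.1475  0.3017] zang -115.5 j [ 0.13 -0.34 -0.13  0.01 -1.8   1.  ] w 1.0 t 2.075
delta tool at present yaw [ 0.0202  0.1817 -0.0084]
yaw 72.54 -> delta [0.0141 0.1817 0.0168]
yaw -107.46 -> delta [-0.0141  0.1817 -0.0168]
```

```bash
python3 -m inch '{"delta_pos":[[0.02,0,-0.0085],[0,0.06,0],[0,0.06,0],[0,0.04,0],[0,0,0]],"yaw":[0,0,0,0,0],"hand":[1,1,1,1,1]}' 30
python3 - <<'E'
from h import *
wrist("w3");goto(.4034,-.1334,.048)
E
```

```text
time_s: 2.7
tool_pos: [0.4046, -0.1242, 0.1354]
orientation: [-0.421, -1.966, 1.99]
ft_force: [0.3, -0.1, 1.2]
gripper_width: 1.002
now [ 0.4057 -0.1245  0.1378] zang -114.7 j [ 0.19 -0.44 -0.5   0.01 -1.53  0.95] w 1.002 t 2.75
delta tool at present yaw [-0.0021  0.0899  0.0079]
```

View pics/w3.png

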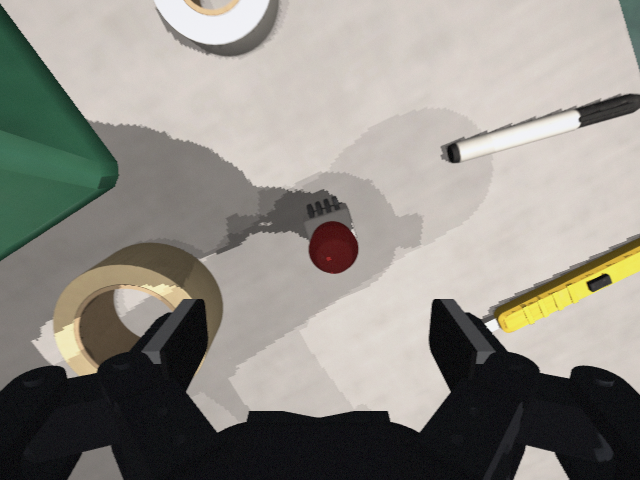

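Run:
```python
from h import *
s,im,d=wload("w3");p=px("wrist",333,247,.07,s);print(p);goto(p[0],p[1],.05)
```

```text
[ 0.40380558 -0.13325553  0.07      ]
now [ 0.4057 -0.1245  0.1378] zang -114.7 j [ 0.19 -0.44 -0.5   0.01 -1.53  0.95] w 1.002 t 2.75
delta tool at present yaw [-0.0024  0.0879  0.0076]
```

```bash
python3 -m inch '{"delta_pos":[[-0.002,0,0.008],[0,0.045,0],[0,0.03,0],[0,0.013,0],[0,0,0]],"yaw":[0,0,0,0,0],"hand":[1,1,1,1,1]}' 30
python3 - <<'E'
from h import *
goto(.4036,-.1334,.05)
E
```

```text
time_s: 3.38
tool_pos: [0.4102, -0.1336, 0.059]
orientation: [-0.44, -1.978, 1.997]
ft_force: [0.1, -0.4, 0.5]
gripper_width: 0.999
now [ 0.4102 -0.1336  0.059 ] zang -114.5 j [ 0.17 -0.41 -0.62  0.01 -1.35  0.97] w 0.999 t 3.375
delta tool at present yaw [0.0062 0.009  0.0025]
```

```bash
python3 -m inch '{"delta_pos":[[0.006,0.005,0.0025],[0,0.003,0],[0,0,0]],"yaw":[0,0,0],"hand":[1,1,1]}' 30
python3 - <<'E'
from h import *
goto(.4036,-.1334,.05);print(R.from_rotvec(robot.sense()["orientation"]).as_matrix()[:,1])
E
```

```text
time_s: 3.75
tool_pos: [0.4052, -0.1336, 0.054]
orientation: [-0.446, -1.981, 1.998]
ft_force: [0.3, -0.5, -0.6]
gripper_width: 1.002
now [ 0.4052 -0.1336  0.054 ] zang -114.5 j [ 0.17 -0.43 -0.64  0.01 -1.34  0.97] w 1.002 t 3.75
delta tool at present yaw [0.0016 0.004  0.0005]
[ 0.01057919 -0.01070552 -0.99988673]
```

```bash
python3 -m inch '{"delta_pos":[[0.0015,0.003,0.0005],[0,0,0],[0,0,0],[0,0,0],[0,0,0],[0,0,0],[0,0,0],[0,0,0]],"yaw":[0,0,0,0,0,0,0,0],"hand":[1,0,0,0,0,0,0,0]}' 30
python3 -m inch '{"delta_pos":[[0,-0.01,0],[0,-0.03,0],[0,-0.04,0],[0,-0.06,0],[0,-0.06,0],[0,-0.04,0],[0,-0.01,0],[0,0,0]],"yaw":[0,0,0,0,0,0,0,0],"hand":[0,0,0,0,0,0,0,0]}' 30
python3 - <<'E'
from h import *
wrist("w4");goto(.3868,.221,.26,-83.0);print(R.from_rotvec(robot.sense()["orientation"]).as_matrix()[:,1])
E
```

```text
time_s: 4.75
tool_pos: [0.404, -0.1335, 0.0515]
orientation: [-0.446, -1.982, 1.999]
ft_force: [-0.0, 0.3, 1.0]
gripper_width: 0.311
time_s: 5.75
tool_pos: [0.3994, -0.1309, 0.3108]
orientation: [-0.445, -1.981, 1.997]
ft_force: [-0.7, -0.9, -0.9]
gripper_width: 0.315
now [ 0.3993 -0.1309  0.3103] zang -114.5 j [ 0.18 -0.43 -0.18  0.01 -1.82  0.96] w 0.309 t 5.8
delta tool at present yaw [ 0.1581  0.0466 -0.3152]
yaw -31.54 -> delta [-0.0301  0.0466 -0.3514]
yaw 148.46 -> delta [0.0301 0.0466 0.3514]
[ 0.00917134 -0.01025538 -0.99990535]
```

View pics/w4.png

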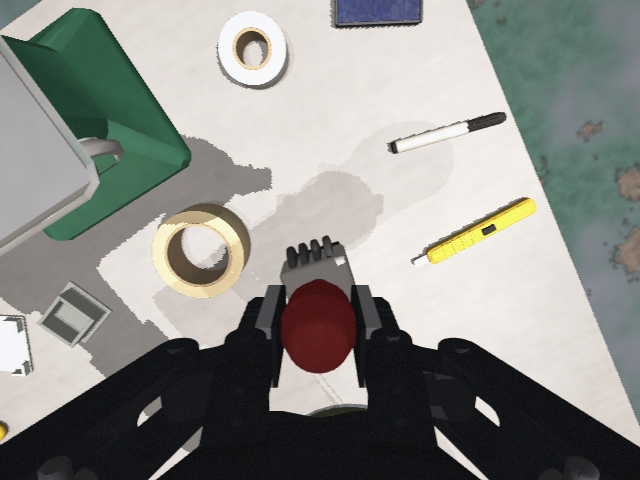

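```bash
python3 -m inch '{"delta_pos":[[0,0,0],[0,0,0],[0,0,0],[0,0,0],[0,0,0]],"yaw":[-7,-8,-8,-7,0],"hand":[0,0,0,0,0]}' 30
python3 - <<'E'
from h import *
goto(.3868,.221,.26,-83.0)
E
```

```text
time_s: 6.42
tool_pos: [0.3972, -0.1303, 0.3013]
orientation: [-0.126, 2.156, -2.177]
ft_force: [-0.3, -0.5, -0.8]
gripper_width: 0.314
now [ 0.3972 -0.1303  0.3013] zang -83.6 j [ 0.18 -0.43 -0.19  0.01 -1.81  1.5 ] w 0.314 t 6.425
delta tool at present yaw [-0.029   0.0378 -0.3507]
yaw -0.62 -> delta [-0.0328  0.0378 -0.3503]
yaw 179.38 -> delta [0.0328 0.0378 0.3503]
```

```bash
python3 -m inch '{"delta_pos":[[-0.0045,-0.001,-0.03],[-0.0045,-0.001,-0.055],[-0.0045,-0.001,-0.055],[-0.0045,-0.001,-0.055],[-0.0045,-0.001,-0.055],[-0.0045,-0.001,-0.055],[-0.0045,-0.001,-0.04],[0,0,0]],"yaw":[0,0,0,0,0,0,0,0],"hand":[0,0,0,0,0,0,0,0]}' 30
python3 - <<'E'
from h import *
goto(.3868,.221,.16,-83.0);print(R.from_rotvec(robot.sense()["orientation"]).as_matrix()[:,1])
E
```

```text
time_s: 7.42
tool_pos: [0.3906, 0.2261, 0.2951]
orientation: [-0.111, 2.169, -2.203]
ft_force: [-0.5, 0.5, -1.4]
gripper_width: 0.315
now [0.3906 0.2261 0.2951] zang -85.1 j [ 0.97 -0.32 -0.12 -0.   -1.79  0.68] w 0.315 t 7.425
delta tool at present yaw [0.0019 0.1352 0.0028]
yaw -2.12 -> delta [0.002  0.1352 0.0027]
yaw 177.88 -> delta [-0.002   0.1352 -0.0027]
[-0.01621613 -0.01624069 -0.9997366 ]
```

```bash
python3 -m inch '{"delta_pos":[[0.002,0.03,0.003],[0,0.055,0],[0,0.04,0],[0,0.01,0],[0,0,0]],"yaw":[-2,0,0,0,0],"hand":[0,0,0,0,0]}' 30
python3 - <<'E'
from h import *
wrist("w5");goto(.3868,.221,.0565,-83.0);print(R.from_rotvec(robot.sense()["orientation"]).as_matrix()[:,1])
E
```

```text
time_s: 8.05
tool_pos: [0.3865, 0.2182, 0.1555]
orientation: [-0.139, 2.154, -2.192]
ft_force: [-0.2, -0.1, -0.3]
gripper_width: 0.311
now [0.3867 0.2184 0.156 ] zang -83.7 j [ 0.97 -0.37 -0.41 -0.   -1.55  0.71] w 0.31 t 8.1
delta tool at present yaw [-0.0022  0.0995 -0.0041]
yaw -0.67 -> delta [-0.0023  0.0995 -0.0041]
yaw 179.33 -> delta [0.0023 0.0995 0.0041]
[-0.01613132 -0.01774804 -0.99971235]
```

View pics/w5.png

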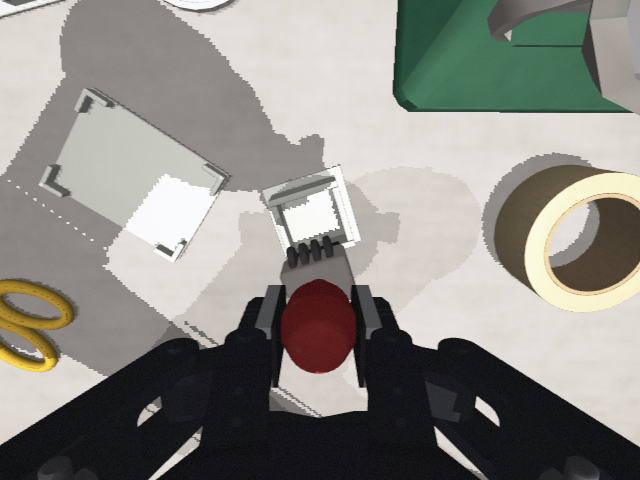

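Run:
```python
from h import *
s,im,d=wload("w5")
crop(im,250,155,370,295,5,"pics/f1.png")
```

```text
(no output)
```

View pics/f1.png

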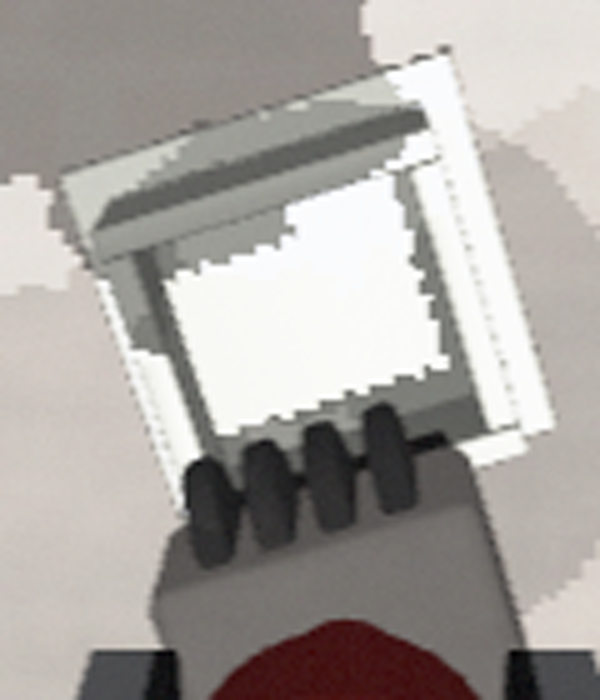

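Run:
```python
from h import *
s,im,d=wload("w5")
def t(pts,z): return np.array([px("wrist",250+(X+.5)/5-.5,155+(Y+.5)/5-.5,z,s)[:2] for X,Y in pts])
q=t([(62,180),(448,50),(553,428)],.004);print(q,(q[0]+q[2])/2,np.linalg.norm(q[0]-q[1]),np.linalg.norm(q[2]-q[1]))
q=t([(95,255),(440,157),(527,440)],.028);print((q[0]+q[2])/2,np.linalg.norm(q[0]-q[1]),np.linalg.norm(q[2]-q[1]))
# foot held: front top corners approx height tcp-.0515+.034
z=s["tool_pos"][2]-.0515+.034
f=t([(170,545),(460,450)],z);print("foot",f,np.linalg.norm(f[0]-f[1]),np.degrees(np.arctan2(*(f[1]-f[0])[::-1])))
```

```text
[[0.40283679 0.26284252]
 [0.42931394 0.20510266]
 [0.37041693 0.18027969]] [0.38662686 0.2215611 ] 0.06352110812083159 0.06391430127998604
[0.38612199 0.22130616] 0.052110646519659465 0.04507125497820085
foot [[0.39607514 0.23587405]
 [0.40778236 0.21086752]] 0.027611328494514403 -64.9125915709774
```

```bash
python3 -m inch '{"delta_pos":[[-0.002,0.01,-0.005],[0,0.025,0],[0,0.015,0],[0,0,0]],"yaw":[0,0,0,0],"hand":[0,0,0,0]}' 30
python3 - <<'E'
from h import *
goto(.3868,.222,.0565,-83.0)
E
```

```text
time_s: 8.6
tool_pos: [0.3894, 0.2252, 0.1084]
orientation: [-0.131, 2.158, -2.184]
ft_force: [-0.1, 0.0, -0.5]
gripper_width: 0.309
now [0.3894 0.2252 0.1084] zang -83.7 j [ 0.97 -0.35 -0.48 -0.   -1.45  0.71] w 0.309 t 8.6
delta tool at present yaw [0.0023 0.0519 0.0023]
yaw -0.73 -> delta [0.0023 0.0519 0.0023]
yaw 179.27 -> delta [-0.0023  0.0519 -0.0023]
```

```bash
python3 -m inch '{"delta_pos":[[0.002,0.01,0.002],[0.001,0.01,0],[0,0.005,0],[0,0,0]],"yaw":[0,0,0,0],"hand":[0,0,0,0]}' 30
python3 - <<'E'
from h import *
goto(.3868,.222,.0565,-83.0)
E
```

```text
time_s: 9.1
tool_pos: [0.3868, 0.2231, 0.0834]
orientation: [-0.129, 2.158, -2.181]
ft_force: [0.1, 0.0, -1.7]
gripper_width: 0.31
now [0.3868 0.2231 0.0834] zang -83.7 j [ 0.98 -0.35 -0.53 -0.   -1.4   0.7 ] w 0.31 t 9.1
delta tool at present yaw [-0.0001  0.027   0.0008]
yaw -0.73 -> delta [-0.0001  0.027   0.0008]
yaw 179.27 -> delta [ 0.0001  0.027  -0.0008]
```

```bash
python3 -m inch '{"delta_pos":[[0.0005,0.01,0.0005],[0.001,0.008,0],[0,0.005,0],[0,0,0]],"yaw":[0,0,0,0],"hand":[0,0,0,0]}' 30
python3 - <<'E'
from h import *
goto(.3868,.222,.0565,-83.0);print(robot.sense()["ft_force"])
E
```

```text
time_s: 9.6
tool_pos: [0.3851, 0.2221, 0.059]
orientation: [-0.129, 2.158, -2.181]
ft_force: [-0.5, 0.2, -0.9]
gripper_width: 0.314
now [0.3851 0.2221 0.059 ] zang -83.7 j [ 0.98 -0.34 -0.57 -0.   -1.36  0.7 ] w 0.314 t 9.6
delta tool at present yaw [-0.0017  0.0024  0.0003]
yaw -0.73 -> delta [-0.0017  0.0024  0.0003]
yaw 179.27 -> delta [ 0.0017  0.0024 -0.0003]
[-0.53359072  0.17196963 -0.9431405 ]
```

```bash
python3 -m inch '{"delta_pos":[[-0.001,0.002,0],[0,0.001,0],[0,0,0]],"yaw":[0,0,0],"hand":[0,0,0]}' 30
python3 - <<'E'
from h import *
goto(.3868,.222,.0565);print(robot.sense()["ft_force"])
E
```

```text
time_s: 9.98
tool_pos: [0.3868, 0.2225, 0.0568]
orientation: [-0.128, 2.158, -2.179]
ft_force: [-0.1, -0.1, -0.4]
gripper_width: 0.309
now [0.3868 0.2225 0.0568] zang -83.7 j [ 0.98 -0.33 -0.57 -0.   -1.35  0.7 ] w 0.309 t 9.975
delta tool at present yaw [0.     0.0003 0.0005]
[-0.08818819 -0.05894629 -0.38293851]
```

```bash
python3 -m inch '{"delta_pos":[[0,0.001,0],[0,0.0005,0],[0,0,0]],"yaw":[0,0,0],"hand":[0,0,0]}' 30
python3 -m inch '{"delta_pos":[[0,0,0],[0,0,0],[0,0,0],[0,0,0],[0,-0.02,0],[0,-0.05,0],[0,-0.05,0],[0,-0.05,0],[0,-0.03,0],[0,0,0]],"yaw":[0,0,0,0,0,0,0,0,0,0],"hand":[0.4,0.6,0.8,1,1,1,1,1,1,1]}' 30
python3 - <<'E'
from h import *
wrist("w6");goto(.3868,.222,.0565);print(robot.sense()["ft_force"])
E
```

```text
time_s: 10.35
tool_pos: [0.3875, 0.2226, 0.0567]
orientation: [-0.125, 2.158, -2.178]
ft_force: [-0.5, -1.3, 0.1]
gripper_width: 0.314
time_s: 11.6
tool_pos: [0.388, 0.2241, 0.2609]
orientation: [-0.128, 2.158, -2.18]
ft_force: [0.2, 0.8, -1.1]
gripper_width: 1.0
now [0.3876 0.2239 0.2594] zang -83.7 j [ 0.98 -0.35 -0.21 -0.   -1.73  0.7 ] w 1.001 t 11.65
delta tool at present yaw [-0.0012  0.2029 -0.0004]
[ 0.18822908 -0.62905955 -0.49187887]
```

View pics/w6.png

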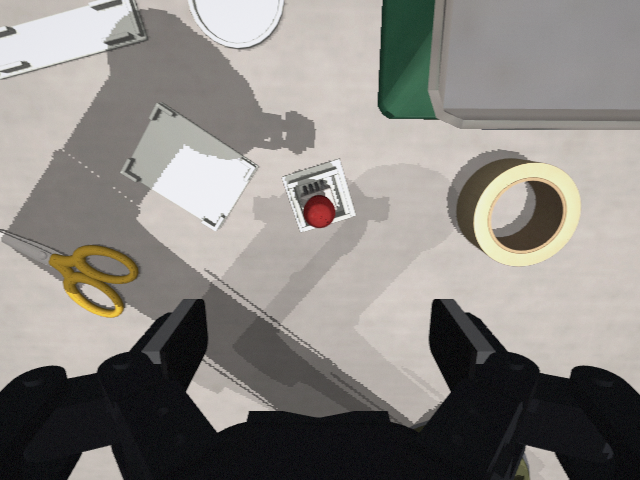

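The stamp's red handle sits inside the socket at (318,210). Next is the marker.

```bash
python3 - <<'E'
from h import *
s,im,d=wload("w6");P=cloud("wrist",d,s);print("handle top",P[205:212,314:322].reshape(-1,3).mean(0), px("wrist",319,211,.075,s))
goto(.4015,-.294,.3,-8.4)
E
python3 -m inch '{"delta_pos":[[0,-0.02,0],[0,-0.02,0.03],[0,-0.002,0.06],[0,-0.002,0.06],[0,-0.002,0.06],[0,-0.002,0.06],[0,-0.002,0.06],[0,-0.002,0.06],[0,-0.002,0.06],[0,-0.002,0.05]],"yaw":[0,0,0,0,0,0,0,0,0,0],"hand":[1,1,1,1,1,1,1,1,1,1]}' 30
python3 - <<'E'
from h import *
goto(.4015,-.294,.3,-8.4);print(R.from_rotvec(robot.sense()["orientation"]).as_matrix()[:,1])
E
```

```text
handle top [0.39364533 0.22474212 0.09651714] [0.38646433 0.22238581 0.075     ]
now [0.3876 0.2239 0.2594] zang -83.7 j [ 0.98 -0.35 -0.21 -0.   -1.73  0.7 ] w 1.001 t 11.65
delta tool at present yaw [ 0.0432 -0.0345  0.5167]
yaw -75.33 -> delta [ 0.5108 -0.0345  0.0891]
yaw 104.67 -> delta [-0.5108 -0.0345 -0.0891]
time_s: 12.9
tool_pos: [0.4423, -0.2841, 0.309]
orientation: [-0.162, 2.157, -2.19]
ft_force: [0.2, 0.6, 1.6]
gripper_width: 1.003
now [ 0.4423 -0.2841  0.309 ] zang -83.1 j [-0.17 -0.12  0.06  0.02 -1.78  1.87] w 1.003 t 12.9
delta tool at present yaw [0.0414 0.0103 0.0048]
yaw -74.74 -> delta [ 0.0155  0.0103 -0.0387]
yaw 105.26 -> delta [-0.0155  0.0103  0.0387]
[-0.02834108 -0.01698857 -0.99945394]
```

```bash
python3 -m inch '{"delta_pos":[[0,0,0],[0,0,0],[0,0,0],[0,0,0],[0,0,0],[0,0,0],[0,0,0],[0,0,0],[0,0,0],[0,0,0]],"yaw":[10.5,10.5,10.5,10.5,10.5,10.5,10.5,10.5,10.5,10.5],"hand":[1,1,1,1,1,1,1,1,1,1]}' 30
python3 - <<'E'
from h import *
goto(.4015,-.294,.2,-8.4);print(R.from_rotvec(robot.sense()["orientation"]).as_matrix()[:,1])
E
```

```text
time_s: 14.15
tool_pos: [0.4387, -0.2862, 0.2889]
orientation: [-1.259, -1.026, 1.105]
ft_force: [0.6, 0.9, 0.8]
gripper_width: 0.999
now [ 0.4387 -0.2862  0.2889] zang 169.3 j [-0.18 -0.11  0.04  0.02 -1.77 -0.  ] w 0.999 t 14.15
delta tool at present yaw [-0.0131  0.0909  0.0302]
yaw -2.32 -> delta [-0.0118  0.0909  0.0307]
yaw 177.68 -> delta [ 0.0118  0.0909 -0.0307]
[-0.05665622 -0.00618995 -0.99837456]
```

Run:
```python
from scipy.spatial.transform import Rotation as R
for n,o in [("start",(-.466,-1.9597,1.9632)),("w1",(-.461,-1.954,1.971)),("w2 right",(-.437,-1.954,1.985)),("down",(-.421,-1.966,1.99)),("down2",(-.44,-1.978,1.997)),("",(-.446,-1.981,1.998)),("grip",(-.446,-1.982,1.999)),("up",(-.445,-1.981,1.997)),("yaw-30",(-.126,2.156,-2.177)),("left",(-.111,2.169,-2.203)),("down",(-.139,2.154,-2.192)),("d",(-.131,2.158,-2.184)),("d",(-.129,2.158,-2.181)),("d",(-.128,2.158,-2.179)),("up",(-.128,2.158,-2.18)),("right",(-.162,2.157,-2.19)),("yaw105",(-1.259,-1.026,1.105))]:
    print(n,R.from_rotvec(o).as_matrix()[:2,1].round(4))
```

```text
start [-0.0007 -0.0016]
w1 [-0.0043 -0.0077]
w2 right [-0.0136 -0.0127]
down [-0.0146 -0.0089]
down2 [ 0.0052 -0.0107]
 [ 0.0106 -0.0109]
grip [ 0.0115 -0.011 ]
up [ 0.0097 -0.0102]
yaw-30 [-0.0044 -0.0099]
left [-0.0161 -0.0162]
down [-0.0167 -0.0184]
d [-0.0112 -0.0126]
d [-0.0088 -0.0111]
d [-0.0074 -0.0101]
up [-0.0078 -0.0106]
right [-0.0286 -0.0169]
yaw105 [-0.0564 -0.0061]
```

```bash
python3 -m inch '{"delta_pos":[[0,0.04,0],[-0.012,0.05,0.03],[0,0.05,0],[0,0.02,0],[0,0,0]],"yaw":[-2.3,0,0,0,0],"hand":[1,1,1,1,1]}' 30
python3 - <<'E'
from h import *
wrist("w7");goto(.4015,-.294,.003,-8.4);print(R.from_rotvec(robot.sense()["orientation"]).as_matrix()[:,1])
E
```

```text
time_s: 14.78
tool_pos: [0.3934, -0.2931, 0.1182]
orientation: [-1.231, -1.05, 1.135]
ft_force: [0.4, -0.7, 1.2]
gripper_width: 0.998
now [ 0.394  -0.2933  0.1192] zang 171.5 j [-0.22 -0.19 -0.34  0.02 -1.48  0.07] w 1.0 t 14.825
delta tool at present yaw [ 0.0017  0.1155 -0.015 ]
yaw -0.07 -> delta [ 0.0017  0.1155 -0.015 ]
yaw 179.93 -> delta [-0.0017  0.1155  0.015 ]
[-0.06511797 -0.0018915  -0.99787578]
```

View pics/w7.png

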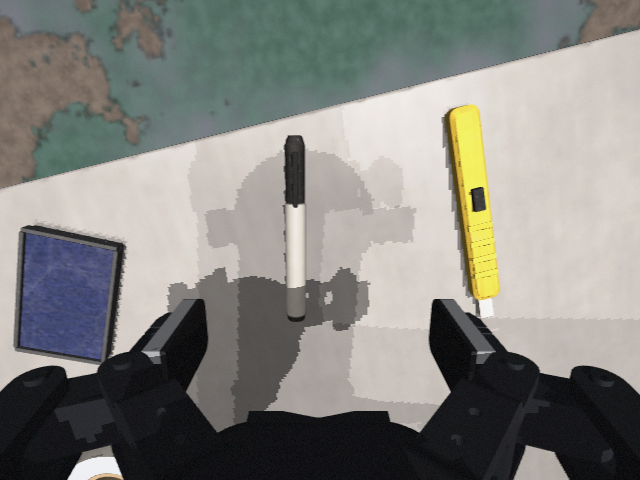

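```bash
python3 - <<'E'
from h import *
s,im,d=wload("w7")
m=np.array([px("wrist",u,v,.008,s)[:2] for u,v in [(294,137),(296,319)]]);print(m.mean(0),np.linalg.norm(m[0]-m[1]),np.degrees(np.arctan2(*(m[1]-m[0])[::-1])))
E
python3 -m inch '{"delta_pos":[[0.001,0.02,-0.010],[0,0.02,-0.003],[0,0.015,0],[0,0,0]],"yaw":[0,0,0,0],"hand":[1,1,1,1]}' 30
python3 - <<'E'
from h import *
goto(.4015,-.294,.003,-8.4);print(R.from_rotvec(robot.sense()["orientation"]).as_matrix()[:,1])
E
```

```text
[ 0.40190991 -0.29432723] 0.13077794044455784 81.13741271332958
time_s: 15.32
tool_pos: [0.4061, -0.2952, 0.0661]
orientation: [-1.238, -1.054, 1.135]
ft_force: [0.2, -0.0, 0.5]
gripper_width: 1.002
now [ 0.4061 -0.2952  0.0661] zang 171.6 j [-0.21 -0.14 -0.4   0.02 -1.37  0.06] w 1.002 t 15.325
delta tool at present yaw [0.0014 0.0632 0.001 ]
yaw -0.04 -> delta [0.0014 0.0632 0.001 ]
yaw 179.96 -> delta [-0.0014  0.0632 -0.001 ]
[-0.05985849 -0.00460727 -0.99819624]
```

```bash
python3 -m inch '{"delta_pos":[[0.0015,0.015,0.001],[0,0.015,0],[0,0.01,0],[0,0,0],[0,0,0],[0,0,0],[0,0,0],[0,0,0]],"yaw":[0,0,0,0,0,0,0,0],"hand":[0.6,0.6,0.6,0.6,0.6,0.6,0.6,0.6]}' 30
python3 - <<'E'
from h import *
goto(.4019,-.2943,.003,-8.4);print(R.from_rotvec(robot.sense()["orientation"]).as_matrix()[:,1])
E
```

```text
time_s: 16.32
tool_pos: [0.4041, -0.2943, 0.0263]
orientation: [-1.242, -1.056, 1.134]
ft_force: [0.3, -0.4, 0.2]
gripper_width: 0.599
now [ 0.4041 -0.2943  0.0263] zang 171.6 j [-0.21 -0.12 -0.45  0.02 -1.29  0.06] w 0.599 t 16.325
delta tool at present yaw [0.0001 0.0234 0.0009]
yaw -0.03 -> delta [0.0001 0.0234 0.0009]
yaw 179.97 -> delta [-0.0001  0.0234 -0.0009]
[-0.0560046  -0.00641497 -0.9984099 ]
```

```bash
python3 -m inch '{"delta_pos":[[0,0.012,0.001],[0,0.008,0],[0,0.002,0],[0,0,0]],"yaw":[0,0,0,0],"hand":[0.6,0.6,0.6,0.6]}' 30
python3 - <<'E'
from h import *
goto(.4019,-.2943,.003,-8.4);print(robot.sense()["ft_force"],R.from_rotvec(robot.sense()["orientation"]).as_matrix()[:,1])
E
```

```text
time_s: 16.82
tool_pos: [0.4013, -0.2942, 0.0022]
orientation: [-1.241, -1.055, 1.134]
ft_force: [0.2, -0.4, 0.1]
gripper_width: 0.601
now [ 0.4013 -0.2942  0.0022] zang 171.6 j [-0.21 -0.1  -0.48  0.02 -1.24  0.06] w 0.601 t 16.825
delta tool at present yaw [-0.0001 -0.0008 -0.0006]
yaw -0.03 -> delta [-0.0001 -0.0008 -0.0006]
yaw 179.97 -> delta [ 0.0001 -0.0008  0.0006]
[ 0.246623   -0.4467274   0.13400745] [-0.05692273 -0.00598619 -0.99836064]
```

```bash
python3 -m inch '{"delta_pos":[[0,-0.001,0],[0,0,0],[0,0,0],[0,0,0],[0,0,0],[0,0,0],[0,-0.005,0],[0,-0.01,0]],"yaw":[0,0,0,0,0,0,0,0],"hand":[0,0,0,0,0,0,0,0]}' 40
python3 -m inch '{"delta_pos":[[0,-0.02,0],[0,-0.03,0],[0,-0.05,0],[0,-0.06,0],[0,-0.06,0],[0,-0.03,0]],"yaw":[0,0,0,0,0,0],"hand":[0,0,0,0,0,0]}' 40
python3 - <<'E'
from h import *
wrist("w8");goto(.40,.3,.28);print(robot.sense()["ft_force"],R.from_rotvec(robot.sense()["orientation"]).as_matrix()[:,1])
E
```

```text
time_s: 17.82
tool_pos: [0.4021, -0.294, 0.0189]
orientation: [-1.241, -1.055, 1.134]
ft_force: [-0.7, -0.4, 0.8]
gripper_width: 0.147
time_s: 18.58
tool_pos: [0.4153, -0.2924, 0.2793]
orientation: [-1.241, -1.055, 1.134]
ft_force: [-0.6, -0.4, 0.6]
gripper_width: 0.154
now [ 0.4158 -0.293   0.2827] zang 171.5 j [-0.2  -0.15 -0.02  0.02 -1.76  0.06] w 0.156 t 18.625
delta tool at present yaw [ 0.5843 -0.0018  0.1026]
[-0.59983523  0.49381788  2.84224672] [-0.05373378 -0.00891028 -0.99851554]
```

View pics/w8.png

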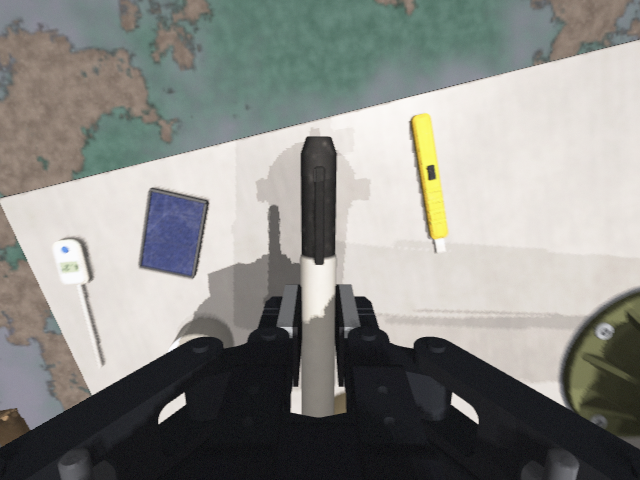

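```bash
python3 -m inch '{"delta_pos":[[0.04,-0.002,0.007],[0.06,-0.002,0.0103],[0.06,-0.002,0.0103],[0.06,-0.002,0.0103],[0.06,-0.002,0.0103],[0.06,-0.002,0.0103],[0.06,-0.002,0.0103],[0.06,-0.002,0.0103],[0.06,-0.002,0.0103],[0.05,-0.002,0.0103]],"yaw":[0,0,0,0,0,0,0,0,0,0],"hand":[0,0,0,0,0,0,0,0,0,0]}' 40
python3 - <<'E'
from h import *
goto(.512,.479,.2,19.8);print(robot.sense()["ft_force"],R.from_rotvec(robot.sense()["orientation"]).as_matrix()[:,1])
E
```

```text
time_s: 19.88
tool_pos: [0.4001, 0.2984, 0.3067]
orientation: [-1.251, -1.062, 1.121]
ft_force: [0.5, -0.9, -0.4]
gripper_width: 0.159
now [0.4001 0.2984 0.3067] zang 171.2 j [ 1.02 -0.17  0.03 -0.04 -1.8  -1.18] w 0.159 t 19.875
delta tool at present yaw [ 0.1965  0.1012 -0.0874]
yaw -28.58 -> delta [ 0.1308  0.1012 -0.1708]
yaw 151.42 -> delta [-0.1308  0.1012  0.1708]
[ 0.5136597  -0.85680025 -0.36996882] [-0.04322885 -0.00315128 -0.99906023]
```

```bash
python3 -m inch '{"delta_pos":[[0.045,0,-0.03],[0.045,0,-0.035],[0.035,0,-0.045],[0.03,0.01,-0.045],[0,0.02,0]],"yaw":[-7,-8,-8,-5.5,0],"hand":[0,0,0,0,0]}' 40
python3 - <<'E'
from h import *
goto(.512,.479,.15,19.8);print(robot.sense()["ft_force"],R.from_rotvec(robot.sense()["orientation"]).as_matrix()[:,1])
E
```

```text
time_s: 20.5
tool_pos: [0.5508, 0.4735, 0.2672]
orientation: [-0.977, -1.441, 1.491]
ft_force: [-0.6, 0.5, -2.3]
gripper_width: 0.155
now [0.5508 0.4735 0.2672] zang -158.9 j [ 0.97  0.44  0.63 -0.03 -1.79 -0.61] w 0.155 t 20.5
delta tool at present yaw [0.0177 0.1188 0.0292]
yaw 1.28 -> delta [0.017  0.1188 0.0296]
yaw -178.72 -> delta [-0.017   0.1188 -0.0296]
[-0.57887915  0.48333878 -2.31661796] [-0.04377729 -0.0042561  -0.99903225]
```

```bash
python3 -m inch '{"delta_pos":[[0.017,0.03,0.029],[0,0.04,0],[0,0.04,0],[0,0.01,0],[0,0,0]],"yaw":[1.2,0,0,0,0],"hand":[0,0,0,0,0]}' 40
python3 - <<'E'
from h import *
wrist("w9");goto(.512,.479,.01,19.8);print(robot.sense()["ft_force"],R.from_rotvec(robot.sense()["orientation"]).as_matrix()[:,1])
E
```

```text
time_s: 21.12
tool_pos: [0.512, 0.4786, 0.1433]
orientation: [-0.991, -1.422, 1.481]
ft_force: [-0.3, 0.4, 1.8]
gripper_width: 0.158
now [0.5121 0.4788 0.1438] zang -160.2 j [ 1.02  0.35  0.29 -0.03 -1.54 -0.67] w 0.153 t 21.175
delta tool at present yaw [-0.0008  0.1336 -0.006 ]
yaw 0.02 -> delta [-0.0008  0.1336 -0.006 ]
yaw -179.98 -> delta [0.0008 0.1336 0.006 ]
[ 0.05188376 -0.32754409 -1.37003783] [-0.04504098 -0.00827236 -0.99895089]
```

View pics/w9.png

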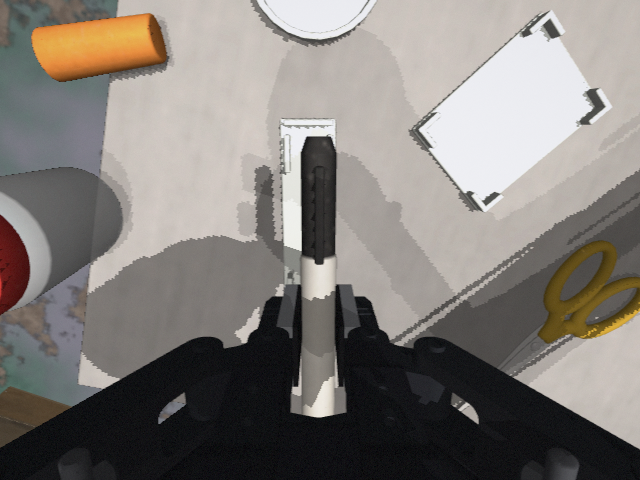

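Run:
```python
from h import *
s,im,d=wload("w9")
a,b,c=[px("wrist",u,v,z,s)[:2] for u,v,z in [(281,120,.012),(336,120,.012),(284,270,.005)]]
e=(a+b)/2;print(a,b,c,e,np.linalg.norm(a-b)); dr=np.array([np.cos(np.radians(109.8)),np.sin(np.radians(109.8))]);print("centre",e+.077*dr, "edge ang",np.degrees(np.arctan2(*(c-a)[::-1])))
crop(im,260,100,360,300,3,"pics/g1.png")
```

```text
[0.55588296 0.41555335] [0.51990575 0.40260654] [0.51842065 0.5231906 ] [0.53789436 0.40907994] 0.03823584362011161
centre [0.51181154 0.48152776] edge ang 109.19005690780014
```

View pics/g1.png

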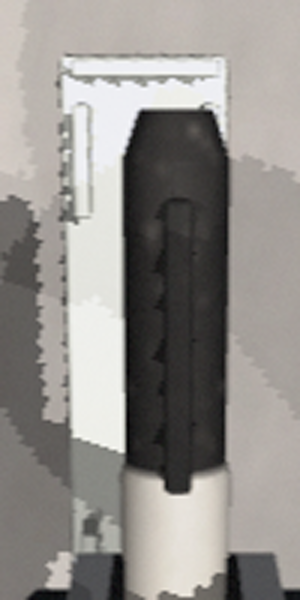

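```bash
python3 -m inch '{"delta_pos":[[0,0.02,-0.002],[0,0.03,-0.002],[0,0.03,-0.001],[0,0.01,0],[0,0,0]],"yaw":[0,0,0,0,0],"hand":[0,0,0,0,0]}' 40
python3 - <<'E'
from h import *
goto(.512,.480,.009,19.8);print(robot.sense()["ft_force"],R.from_rotvec(robot.sense()["orientation"]).as_matrix()[:,1])
E
```

```text
time_s: 21.8
tool_pos: [0.5155, 0.4819, 0.0552]
orientation: [-0.992, -1.43, 1.472]
ft_force: [-0.3, 0.9, -0.7]
gripper_width: 0.155
now [0.5155 0.4819 0.0552] zang -160.2 j [ 1.02  0.39  0.17 -0.03 -1.38 -0.67] w 0.155 t 21.8
delta tool at present yaw [-0.0012  0.0464  0.0022]
yaw -0.02 -> delta [-0.0012  0.0464  0.0022]
yaw 179.98 -> delta [ 0.0012  0.0464 -0.0022]
[-0.32675426  0.89741962 -0.70295363] [-3.93559798e-02 -9.99009023e-04 -9.99224754e-01]
```

```bash
python3 -m inch '{"delta_pos":[[-0.001,0.015,0.002],[0,0.015,0],[0,0.008,0],[0,0,0]],"yaw":[0,0,0,0],"hand":[0,0,0,0]}' 40
python3 - <<'E'
from h import *
goto(.512,.480,.008,19.8);print(robot.sense()["ft_force"])
E
```

```text
time_s: 22.3
tool_pos: [0.5131, 0.4811, 0.0173]
orientation: [-0.992, -1.433, 1.469]
ft_force: [-0.1, 0.7, -1.0]
gripper_width: 0.155
now [0.5131 0.4811 0.0173] zang -160.2 j [ 1.02  0.4   0.12 -0.03 -1.31 -0.67] w 0.155 t 22.3
delta tool at present yaw [-0.0008  0.0093  0.001 ]
yaw -0.01 -> delta [-0.0008  0.0093  0.001 ]
yaw 179.99 -> delta [ 0.0008  0.0093 -0.001 ]
[-0.12837698  0.73064408 -0.97199373]
```

```bash
python3 -m inch '{"delta_pos":[[-0.001,0.005,0.001],[0,0.003,0],[0,0.001,0],[0,0,0]],"yaw":[0,0,0,0],"hand":[0,0,0,0]}' 40
python3 - <<'E'
from h import *
goto(.512,.480,.008,19.8);print(robot.sense()["ft_force"])
E
```

```text
time_s: 22.8
tool_pos: [0.5127, 0.4802, 0.0102]
orientation: [-0.993, -1.436, 1.467]
ft_force: [-0.6, -0.8, 2.6]
gripper_width: 0.153
now [0.5127 0.4802 0.0102] zang -160.2 j [ 1.02  0.4   0.11 -0.03 -1.29 -0.67] w 0.153 t 22.8
delta tool at present yaw [0.     0.0022 0.0007]
yaw 0.01 -> delta [0.     0.0022 0.0007]
yaw -179.99 -> delta [-0.      0.0022 -0.0007]
[-0.58392095 -0.83546139  2.55649941]
```

```bash
python3 -m inch '{"delta_pos":[[0,0.002,0],[0,0.001,0],[0,0,0]],"yaw":[0,0,0],"hand":[0,0,0]}' 40
python3 - <<'E'
from h import *
goto(.512,.480,.008,19.8);print(robot.sense()["ft_force"])
E
python3 -m inch '{"delta_pos":[[0,0,0],[0,0,0],[0,0,0],[0,-0.005,0],[0,-0.02,0],[0,-0.05,0],[0,-0.06,0],[0,-0.06,0],[0,-0.03,0],[0,0,0]],"yaw":[0,0,0,0,0,0,0,0,0,0],"hand":[0.3,0.5,0.7,0.8,1,1,1,1,1,1]}' 40
python3 - <<'E'
from h import *
wrist("w10");goto(.40,.2,.3,-22.6);print(R.from_rotvec(robot.sense()["orientation"]).as_matrix()[:,1])
E
```

```text
time_s: 23.18
tool_pos: [0.513, 0.4806, 0.0093]
orientation: [-0.994, -1.438, 1.466]
ft_force: [-1.7, -0.9, 2.6]
gripper_width: 0.154
now [0.513  0.4806 0.0093] zang -160.2 j [ 1.02  0.4   0.11 -0.03 -1.29 -0.67] w 0.154 t 23.175
delta tool at present yaw [-0.0002  0.0014  0.0011]
yaw 0.02 -> delta [-0.0002  0.0014  0.0011]
yaw -179.98 -> delta [ 0.0002  0.0014 -0.0011]
[-1.68011846 -0.88416304  2.61357192]
time_s: 24.42
tool_pos: [0.5215, 0.4785, 0.2491]
orientation: [-0.996, -1.444, 1.46]
ft_force: [-0.2, 1.1, -0.2]
gripper_width: 0.998
now [0.5212 0.4784 0.2476] zang -160.2 j [ 1.01  0.35  0.48 -0.03 -1.71 -0.67] w 0.998 t 24.475
delta tool at present yaw [-0.2201 -0.0508  0.2096]
yaw 42.38 -> delta [-0.3038 -0.0508  0.0064]
yaw -137.62 -> delta [ 0.3038 -0.0508 -0.0064]
[-0.02962007  0.00739392 -0.99953388]
```

View pics/w10.png

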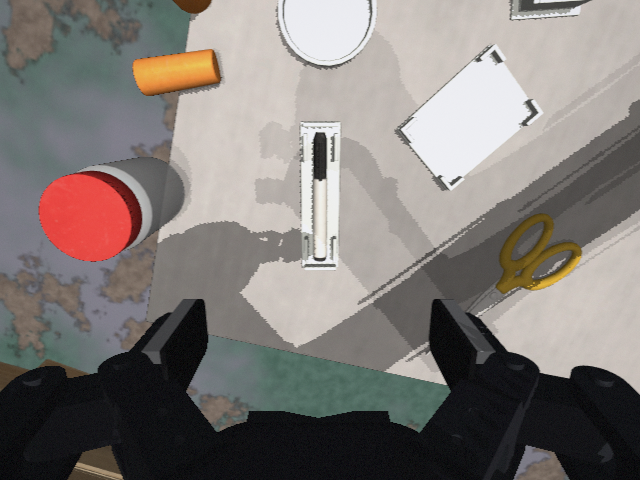

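The marker lies between the cheeks of the rest (320,195). Next is the ink pad.

```bash
python3 - <<'E'
from h import *
s,im,d=wload("w8")
q=np.array([px("wrist",u,v,.014,s)[:2] for u,v in [(151,189),(207.5,200),(193,277),(140,266)]])
print(q.mean(0));
for i in range(4):
    v=q[(i+1)%4]-q[i];print(np.linalg.norm(v).round(4),np.degrees(np.arctan2(v[1],v[0])).round(1))
E
python3 -m inch '{"delta_pos":[[-0.02,-0.02,0.02],[-0.04,-0.01,0.04],[-0.04,-0.01,0.04],[-0.04,-0.005,0.04],[-0.04,0,0.04],[-0.03,0,0.03]],"yaw":[0,0,0,0,0,0],"hand":[1,1,1,1,1,1]}' 40
python3 - <<'E'
from h import *
goto(.43,-.26,.28,-22.6);print(R.from_rotvec(robot.sense()["orientation"]).as_matrix()[:,1])
E
```

```text
[ 0.56503102 -0.27609722]
0.0597 159.5
0.0913 66.9
0.059 -22.6
0.0891 -112.7
time_s: 25.22
tool_pos: [0.3908, 0.2017, 0.2893]
orientation: [-0.993, -1.431, 1.474]
ft_force: [1.0, -0.2, -0.3]
gripper_width: 1.002
now [0.3908 0.2017 0.2893] zang -160.1 j [ 0.91 -0.34 -0.14 -0.03 -1.8  -0.57] w 1.002 t 25.225
delta tool at present yaw [-0.4476  0.0091  0.1198]
yaw 42.49 -> delta [-0.4109  0.0091 -0.214 ]
yaw -137.51 -> delta [0.4109 0.0091 0.214 ]
[-0.03819374 -0.00270571 -0.99926669]
```

```bash
python3 -m inch '{"delta_pos":[[-0.04,-0.002,0.01],[-0.06,-0.002,0.016],[-0.06,-0.002,0.016],[-0.06,-0.002,0.016],[-0.06,-0.002,0.016],[-0.06,-0.002,0.016],[-0.06,-0.002,0.016],[-0.04,-0.002,0.012]],"yaw":[0,0,0,0,0,0,0,0],"hand":[1,1,1,1,1,1,1,1]}' 40
python3 -m inch '{"delta_pos":[[-0.02,0,0],[-0.02,0,0],[-0.03,0,0],[-0.03,0,0],[-0.02,0,0]],"yaw":[8,9,9,9,7],"hand":[1,1,1,1,1]}' 40
python3 - <<'E'
from h import *
goto(.5643,-.2754,.1,-22.6);print(R.from_rotvec(robot.sense()["orientation"]).as_matrix()[:,1])
E
```

```text
time_s: 26.22
tool_pos: [0.4254, -0.2592, 0.2998]
orientation: [-0.984, -1.434, 1.479]
ft_force: [0.7, 1.2, -0.1]
gripper_width: 0.999
time_s: 26.85
tool_pos: [0.4264, -0.3816, 0.2937]
orientation: [-1.341, -0.867, 0.935]
ft_force: [0.1, 1.0, 0.0]
gripper_width: 1.008
now [ 0.4264 -0.3816  0.2937] zang 156.7 j [-0.37  0.02  0.17  0.02 -1.77 -0.03] w 1.008 t 26.85
delta tool at present yaw [ 0.1552  0.1866 -0.0943]
yaw -0.66 -> delta [ 0.1541  0.1866 -0.0961]
yaw 179.34 -> delta [-0.1541  0.1866  0.0961]
[-0.05236819  0.00408347 -0.9986195 ]
```

```bash
python3 -m inch '{"delta_pos":[[0.03,0.02,-0.018],[0.045,0.04,-0.027],[0.045,0.05,-0.027],[0.03,0.05,-0.02],[0,0.02,0],[0,0,0]],"yaw":[-0.6,0,0,0,0,0],"hand":[1,1,1,1,1,1]}' 40
python3 - <<'E'
from h import *
wrist("w11");goto(.5643,-.2754,.0,-22.6);print(R.from_rotvec(robot.sense()["orientation"]).as_matrix()[:,1])
E
```

```text
time_s: 27.6
tool_pos: [0.5522, -0.2816, 0.1046]
orientation: [-1.332, -0.864, 0.942]
ft_force: [-1.1, -1.1, 0.8]
gripper_width: 0.999
now [ 0.5525 -0.2818  0.1056] zang 157.0 j [-0.15  0.17 -0.01  0.   -1.45 -0.25] w 0.999 t 27.65
delta tool at present yaw [ 0.0124  0.1048 -0.0144]
yaw -0.42 -> delta [ 0.0123  0.1048 -0.0145]
yaw 179.58 -> delta [-0.0123  0.1048  0.0145]
[-0.0601992   0.00603588 -0.99816813]
```

View pics/w11.png

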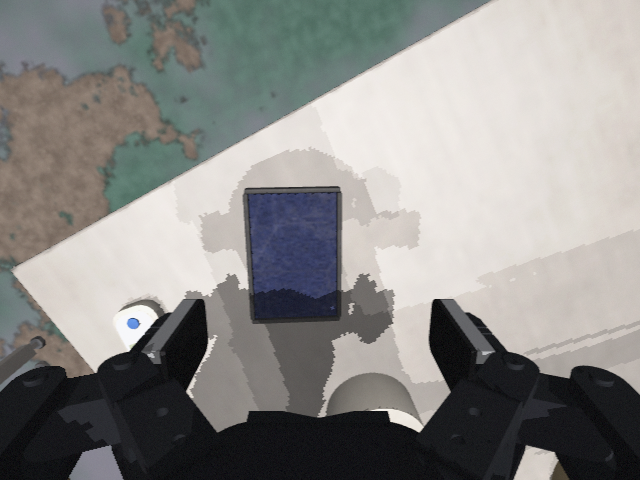

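Run:
```python
from h import *
s,im,d=wload("w11")
q=np.array([px("wrist",u,v,.014,s)[:2] for u,v in [(246,190),(340,188),(340,317),(253,320)]])
print(q.mean(0));
for i in range(4):
    v=q[(i+1)%4]-q[i];print(np.linalg.norm(v).round(4),np.degrees(np.arctan2(v[1],v[0])).round(1))
p=q.mean(0);goto(p[0],p[1],.02,-22.6)
```

```text
[ 0.56425731 -0.27643322]
0.0585 157.7
0.089 67.8
0.0595 -22.6
0.0887 -112.8
now [ 0.5525 -0.2818  0.1056] zang 157.0 j [-0.15  0.17 -0.01  0.   -1.45 -0.25] w 0.999 t 27.65
delta tool at present yaw [ 0.0111  0.0848 -0.0136]
yaw -0.42 -> delta [ 0.011   0.0848 -0.0137]
yaw 179.58 -> delta [-0.011   0.0848  0.0137]
```

```bash
python3 -m inch '{"delta_pos":[[0.006,0.015,-0.008],[0.005,0.025,-0.006],[0,0.02,0],[0,0.005,0],[0,0,0],[0,0,0],[0,0,0],[0,0,0],[0,0,0],[0,0,0]],"yaw":[-0.4,0,0,0,0,0,0,0,0,0],"hand":[1,1,1,1,1,1,1,1,1,1]}' 40
python3 - <<'E'
from h import *
goto(.5643,-.276,.0,-22.6);print(R.from_rotvec(robot.sense()["orientation"]).as_matrix()[:,1])
E
```

```text
time_s: 28.9
tool_pos: [0.5708, -0.2788, 0.0449]
orientation: [-1.341, -0.878, 0.94]
ft_force: [-0.8, 0.3, 0.1]
gripper_width: 0.999
now [ 0.5708 -0.2788  0.0449] zang 157.3 j [-0.14  0.23 -0.05  0.   -1.34 -0.26] w 0.999 t 28.9
delta tool at present yaw [0.0008 0.0452 0.0051]
yaw -0.07 -> delta [0.0008 0.0452 0.0051]
yaw 179.93 -> delta [-0.0008  0.0452 -0.0051]
[-0.04713483  0.00296754 -0.99888413]
```

Tilt recovers slowly while low. I'll continue down.

```bash
python3 -m inch '{"delta_pos":[[0.001,0.01,0.004],[0,0.015,0.001],[0,0.01,0],[0,0.003,0],[0,0,0]],"yaw":[0,0,0,0,0],"hand":[1,1,1,1,1]}' 40
python3 - <<'E'
from h import *
goto(.5643,-.276,.0,-22.6);print(R.from_rotvec(robot.sense()["orientation"]).as_matrix()[:,1],robot.sense()["ft_force"])
E
```

```text
time_s: 29.52
tool_pos: [0.5633, -0.2753, 0.003]
orientation: [-1.339, -0.877, 0.941]
ft_force: [0.3, -0.2, 0.0]
gripper_width: 0.993
now [ 0.5633 -0.2753  0.003 ] zang 157.3 j [-0.13  0.24 -0.12  0.   -1.26 -0.26] w 0.993 t 29.525
delta tool at present yaw [-0.0002  0.0029 -0.0013]
yaw -0.07 -> delta [-0.0002  0.0029 -0.0013]
yaw 179.93 -> delta [0.0002 0.0029 0.0013]
[-0.04957466  0.00369715 -0.99876358] [ 0.32970579 -0.15531923  0.01667792]
```

```bash
python3 -m inch '{"delta_pos":[[0,0.0025,-0.001],[0,0,0],[0,0,0],[0,0,0],[0,0,0],[0,0,0]],"yaw":[0,0,0,0,0,0],"hand":[1,0.6,0.6,0.6,0.6,0.6]}' 50
python3 - <<'E'
from h import *
goto(.5643,-.276,.0,-22.6);print(R.from_rotvec(robot.sense()["orientation"]).as_matrix()[:,1],robot.sense()["ft_force"])
E
```

```text
time_s: 30.28
tool_pos: [0.5653, -0.276, 0.0018]
orientation: [-1.341, -0.879, 0.94]
ft_force: [0.2, -0.2, -0.4]
gripper_width: 0.704
now [ 0.5653 -0.276   0.0018] zang 157.3 j [-0.13  0.25 -0.11  0.   -1.26 -0.26] w 0.704 t 30.275
delta tool at present yaw [-0.0004  0.0019  0.0008]
yaw -0.06 -> delta [-0.0004  0.0019  0.0008]
yaw 179.94 -> delta [ 0.0004  0.0019 -0.0008]
[-0.04709583  0.00298078 -0.99888593] [ 0.20560129 -0.22625084 -0.4225597 ]
```

```bash
python3 -m inch '{"delta_pos":[[0,0,0],[0,-0.005,0],[0,-0.015,0],[0,-0.03,0],[0,-0.03,0],[0,-0.01,0]],"yaw":[0,0,0,0,0,0],"hand":[0,0,0,0,0,0]}' 50
python3 - <<'E'
from h import *
wrist("w12");goto(.42,-.2,.30,-22.6);print(R.from_rotvec(robot.sense()["orientation"]).as_matrix()[:,1])
E
```

```text
time_s: 31.02
tool_pos: [0.5694, -0.2764, 0.0966]
orientation: [-1.341, -0.878, 0.941]
ft_force: [0.3, -0.5, -0.4]
gripper_width: 0.706
now [ 0.5695 -0.2765  0.0971] zang 157.3 j [-0.13  0.19  0.    0.   -1.43 -0.26] w 0.709 t 31.075
delta tool at present yaw [ 0.0099 -0.1955  0.1763]
yaw -0.06 -> delta [ 0.0101 -0.1955  0.1763]
yaw 179.94 -> delta [-0.0101 -0.1955 -0.1763]
[-0.04713134  0.00233661 -0.99888597]
```

View pics/w12.png

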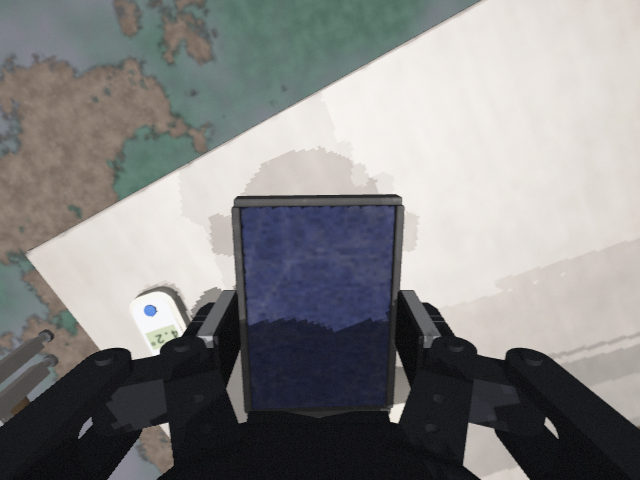

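```bash
python3 -m inch '{"delta_pos":[[0.002,-0.03,0.02],[0.002,-0.04,0.035],[0.002,-0.045,0.04],[0.002,-0.04,0.04],[0.02,-0.04,0.03],[0.04,-0.01,0.015]],"yaw":[0,0,0,0,0,0],"hand":[0,0,0,0,0,0]}' 50
python3 - <<'E'
from h import *
goto(.40,.33,.29,-27.6);print(R.from_rotvec(robot.sense()["orientation"]).as_matrix()[:,1])
E
```

```text
time_s: 31.82
tool_pos: [0.4338, -0.1429, 0.309]
orientation: [-1.334, -0.869, 0.94]
ft_force: [1.3, 1.1, -2.6]
gripper_width: 0.705
now [ 0.4338 -0.1429  0.309 ] zang 157.1 j [ 0.11 -0.27 -0.05 -0.01 -1.84 -0.52] w 0.705 t 31.825
delta tool at present yaw [0.4228 0.0243 0.2141]
yaw 4.66 -> delta [0.404  0.0243 0.2477]
yaw -175.34 -> delta [-0.404   0.0243 -0.2477]
[-0.0569333   0.00730707 -0.99835124]
```

```bash
python3 -m inch '{"delta_pos":[[0.04,-0.001,0.022],[0.052,-0.002,0.029],[0.052,-0.002,0.029],[0.052,-0.002,0.029],[0.052,-0.002,0.029],[0.052,-0.002,0.029],[0.052,0,0.029],[0.04,0,0.022],[0,0,0]],"yaw":[4.6,0,0,0,0,0,0,0,0],"hand":[0,0,0,0,0,0,0,0,0]}' 50
python3 - <<'E'
from h import *
goto(.4013,.357,.13,-27.6);print(R.from_rotvec(robot.sense()["orientation"]).as_matrix()[:,1])
E
```

```text
time_s: 32.95
tool_pos: [0.4147, 0.3223, 0.3179]
orientation: [-1.361, -0.802, 0.886]
ft_force: [-0.1, -1.1, -1.6]
gripper_width: 0.704
now [0.4147 0.3223 0.3179] zang 152.5 j [ 1.   -0.09  0.14 -0.06 -1.82 -1.5 ] w 0.704 t 32.95
delta tool at present yaw [0.0293 0.1886 0.0169]
yaw 0.06 -> delta [0.0293 0.1886 0.017 ]
yaw -179.94 -> delta [-0.0293  0.1886 -0.017 ]
[-0.06315385  0.00487546 -0.99799189]
```

```bash
python3 -m inch '{"delta_pos":[[0.014,0.03,0.008],[0.015,0.05,0.009],[0,0.05,0],[0,0.04,0],[0,0.01,0],[0,0,0]],"yaw":[0,0,0,0,0,0],"hand":[0,0,0,0,0,0]}' 50
python3 - <<'E'
from h import *
wrist("w13");goto(.4013,.357,.01,-27.6);print(R.from_rotvec(robot.sense()["orientation"]).as_matrix()[:,1])
E
```

```text
time_s: 33.7
tool_pos: [0.402, 0.3545, 0.1328]
orientation: [-1.363, -0.8, 0.885]
ft_force: [0.4, 0.3, 0.0]
gripper_width: 0.707
now [0.4021 0.3548 0.1333] zang 152.3 j [ 1.06 -0.08 -0.19 -0.06 -1.49 -1.53] w 0.707 t 33.75
delta tool at present yaw [ 0.0047  0.1232 -0.0054]
yaw -0.06 -> delta [ 0.0047  0.1232 -0.0054]
yaw 179.94 -> delta [-0.0047  0.1232  0.0054]
[-0.06254573  0.004413   -0.99803234]
```

View pics/w13.png

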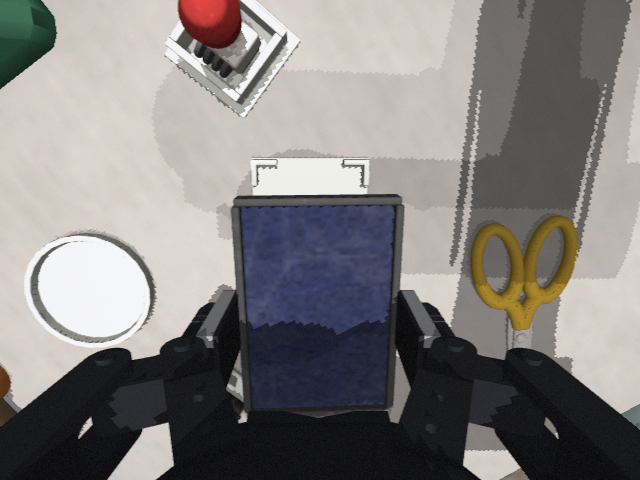

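Run:
```python
from h import *
s,im,d=wload("w13")
def f(u,v,z): return px("wrist",u,v,z,s)[:2]
a,b=f(251,158,.015),f(369,158,.015);e=(a+b)/2
v=a-b; ang=np.degrees(np.arctan2(v[1],v[0]));print("plate edge",e,np.linalg.norm(v),ang)
for A in (62.4,):
    dr=np.array([np.cos(np.radians(A)),np.sin(np.radians(A))]);print("plate centre",e+.057*dr)
z=s["tool_pos"][2]+.012
a,b=f(236,206,z),f(401,206,z);e2=(a+b)/2;v=a-b;A2=np.degrees(np.arctan2(v[1],v[0]));print("pad edge",e2,np.linalg.norm(v),A2)
dr=np.array([np.cos(np.radians(62.4)),np.sin(np.radians(62.4))]);c=e2+.046*dr;print("pad centre",c,"minus TCP",c-s["tool_pos"][:2])
```

```text
plate edge [0.37515767 0.3083916 ] 0.08077847300756692 -27.875751444585166
plate centre [0.40156555 0.3589052 ]
pad edge [0.38172121 0.31712115] 0.05919664442784771 -28.288909488521696
pad centre [0.40303283 0.35788651] minus TCP [0.00107869 0.00337318]
```

```bash
python3 -m inch '{"delta_pos":[[0.003,0.02,-0.003],[0.001,0.03,-0.002],[0,0.03,0],[0,0.01,0],[0,0,0]],"yaw":[0,0,0,0,0],"hand":[0,0,0,0,0]}' 50
python3 - <<'E'
from h import *
goto(.4014,.357,.007,-27.6);print(R.from_rotvec(robot.sense()["orientation"]).as_matrix()[:,1])
E
```

```text
time_s: 34.38
tool_pos: [0.4059, 0.3591, 0.0441]
orientation: [-1.359, -0.807, 0.876]
ft_force: [0.7, -0.1, -0.5]
gripper_width: 0.71
now [0.4059 0.3591 0.0441] zang 152.3 j [ 1.06 -0.02 -0.3  -0.06 -1.31 -1.52] w 0.71 t 34.375
delta tool at present yaw [-0.0033  0.0373  0.0009]
yaw -0.07 -> delta [-0.0033  0.0373  0.0009]
yaw 179.93 -> delta [ 0.0033  0.0373 -0.0009]
[-0.05693319  0.01211095 -0.99830453]
```

```bash
python3 -m inch '{"delta_pos":[[-0.003,0.01,0.001],[-0.001,0.01,0],[0,0.005,0],[0,0,0]],"yaw":[0,0,0,0],"hand":[0,0,0,0]}' 50
python3 - <<'E'
from h import *
goto(.4014,.357,.007,-27.6);print(robot.sense()["ft_force"])
E
```

```text
time_s: 34.88
tool_pos: [0.4025, 0.3574, 0.0203]
orientation: [-1.357, -0.811, 0.873]
ft_force: [-0.3, 0.1, 0.0]
gripper_width: 0.707
now [0.4025 0.3574 0.0203] zang 152.4 j [ 1.06 -0.01 -0.34 -0.06 -1.26 -1.53] w 0.707 t 34.875
delta tool at present yaw [-0.0007  0.0133  0.0001]
yaw -0.05 -> delta [-0.0007  0.0133  0.0001]
yaw 179.95 -> delta [ 0.0007  0.0133 -0.0001]
[-0.30999133  0.07182176  0.04781637]
```

```bash
python3 -m inch '{"delta_pos":[[-0.001,0.006,0],[0,0.005,0],[0,0.002,0],[0,0,0]],"yaw":[0,0,0,0],"hand":[0,0,0,0]}' 50
python3 - <<'E'
from h import *
goto(.4014,.357,.007,-27.6);print(robot.sense()["ft_force"])
E
```

```text
time_s: 35.38
tool_pos: [0.4016, 0.357, 0.0071]
orientation: [-1.357, -0.812, 0.872]
ft_force: [-0.6, 0.4, -0.3]
gripper_width: 0.705
now [0.4016 0.357  0.0071] zang 152.4 j [ 1.06 -0.01 -0.36 -0.06 -1.23 -1.53] w 0.705 t 35.375
delta tool at present yaw [-0.0001  0.0002  0.0002]
yaw -0.03 -> delta [-0.0001  0.0002  0.0002]
yaw 179.97 -> delta [ 0.0001  0.0002 -0.0002]
[-0.59439311  0.42364296 -0.34971642]
```

```bash
python3 -m inch '{"delta_pos":[[0,0.001,0],[0,0.001,0],[0,0,0]],"yaw":[0,0,0],"hand":[0,0,0]}' 50
python3 -m inch '{"delta_pos":[[0,0,0],[0,0,0],[0,0,0],[0,0,0],[0,-0.01,0],[0,-0.04,0],[0,-0.06,0],[0,-0.06,0],[0,-0.06,0],[0,-0.01,0]],"yaw":[0,0,0,0,0,0,0,0,0,0],"hand":[0.75,0.8,0.9,1,1,1,1,1,1,1]}' 50
python3 - <<'E'
from h import *
wrist("w14");goto(.40,.2,.3,-22.6);print(R.from_rotvec(robot.sense()["orientation"]).as_matrix()[:,1])
E
```

```text
time_s: 35.75
tool_pos: [0.4018, 0.3572, 0.0072]
orientation: [-1.357, -0.813, 0.872]
ft_force: [-0.1, -0.1, -1.6]
gripper_width: 0.704
time_s: 37.0
tool_pos: [0.415, 0.3518, 0.2571]
orientation: [-1.358, -0.814, 0.871]
ft_force: [-0.1, -0.0, -0.9]
gripper_width: 1.0
now [0.4146 0.3518 0.2561] zang 152.4 j [ 1.04 -0.08  0.03 -0.05 -1.69 -1.53] w 1.001 t 37.05
delta tool at present yaw [-0.1417 -0.0454 -0.055 ]
yaw -5.02 -> delta [-0.146  -0.0454 -0.0424]
yaw 174.98 -> delta [ 0.146  -0.0454  0.0424]
[-0.05184485  0.01531701 -0.99853768]
```

View pics/w14.png

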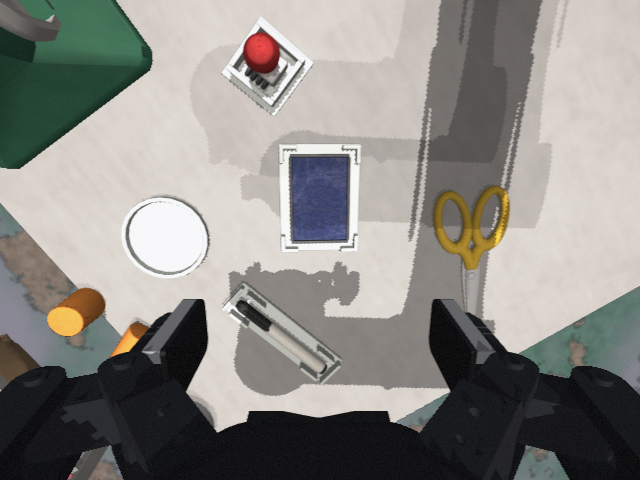

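The pad sits centred in the plate (320,198) with the marker and stamp still in place. For the roll I want to check how the arm clears the dial scale, since the forearm passes over it.

Run:
```python
from h import *
im,d=robot.get_image("scene");cv2.imwrite("pics/s2.png",im);np.save("pics/s2.npy",d)
T=cloud("top",np.load("pics/top0.npy"))
for u,v in [(20,265),(20,300),(20,350),(10,250),(90,283),(115,297),(70,280),(200,420),(60,420)]: print((u,v),T[v,u].round(3))
S=cloud("scene",np.load("pics/scene0.npy"))
for u,v in [(150,40),(155,80),(166,110),(140,10),(90,100),(100,160),(60,60)]: print("s",(u,v),S[v,u].round(3))
```

```text
(20, 265) [0.276 0.514 0.638]
(20, 300) [0.227 0.516 0.628]
(20, 350) [0.156 0.522 0.608]
(10, 250) [0.298 0.531 0.638]
(90, 283) [0.265 0.492 0.447]
(115, 297) [0.247 0.486 0.344]
(70, 280) [0.263 0.49  0.531]
(200, 420) [0.056 0.26  0.61 ]
(60, 420) [0.059 0.457 0.613]
s (150, 40) [0.255 0.495 0.458]
s (155, 80) [0.246 0.509 0.352]
s (166, 110) [0.248 0.495 0.273]
s (140, 10) [0.25  0.494 0.529]
s (90, 100) [0.011 0.125 0.606]
s (100, 160) [-0.032 -0.009  0.6  ]
s (60, 60) [0.014 0.249 0.615]
```

View pics/s2.png

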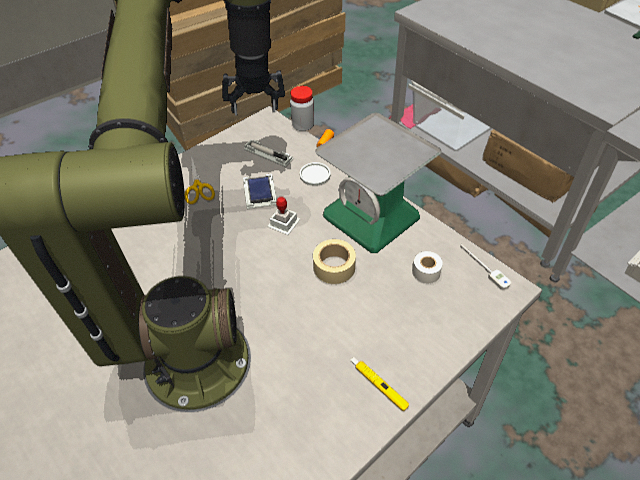

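```bash
python3 -m inch '{"delta_pos":[[-0.01,-0.04,-0.01],[-0.04,-0.02,-0.04],[-0.042,-0.003,-0.042],[-0.042,-0.003,-0.042],[-0.042,-0.003,-0.042],[-0.042,-0.003,-0.042],[-0.042,-0.003,-0.042],[-0.042,-0.003,-0.042],[-0.042,-0.003,-0.042],[-0.015,0,-0.012]],"yaw":[0,0,0,0,0,0,0,0,0,0],"hand":[1,1,1,1,1,1,1,1,1,1]}' 40
python3 - <<'E'
from h import *
goto(.563,-.133,.2,-135);print(R.from_rotvec(robot.sense()["orientation"]).as_matrix()[:,1])
E
```

```text
time_s: 38.35
tool_pos: [0.5679, -0.145, 0.3022]
orientation: [-1.35, -0.79, 0.904]
ft_force: [-0.8, 0.4, -0.8]
gripper_width: 0.997
now [ 0.5679 -0.145   0.3022] zang 152.7 j [ 0.09  0.1   0.28 -0.01 -1.83 -0.56] w 0.997 t 38.35
delta tool at present yaw [0.0122 0.1023 0.0021]
yaw -72.26 -> delta [ 0.0057  0.1023 -0.011 ]
yaw 107.74 -> delta [-0.0057  0.1023  0.011 ]
[-0.08358344  0.00203098 -0.99649871]
```

```bash
python3 -m inch '{"delta_pos":[[0.006,0.03,0.001],[0.006,0.05,0.001],[0,0.05,0],[0,0.04,0],[0,0.015,0],[0,0,0]],"yaw":[0,0,0,0,0,0],"hand":[1,1,1,1,1,1]}' 40
python3 - <<'E'
from h import *
goto(.563,-.133,.1,-135);print(R.from_rotvec(robot.sense()["orientation"]).as_matrix()[:,1])
E
```

```text
time_s: 39.1
tool_pos: [0.5502, -0.135, 0.1013]
orientation: [-1.342, -0.774, 0.91]
ft_force: [0.5, 0.3, 2.1]
gripper_width: 1.002
now [ 0.5502 -0.135   0.1013] zang 152.4 j [ 0.1   0.07 -0.12 -0.01 -1.48 -0.58] w 1.002 t 39.1
delta tool at present yaw [ 0.0077  0.     -0.0105]
yaw -72.56 -> delta [-0.0077  0.     -0.0105]
yaw 107.44 -> delta [0.0077 0.     0.0105]
[-0.10012714  0.00284367 -0.99497059]
```

```bash
python3 -m inch '{"delta_pos":[[0,0,0],[0,0,0],[0,0,0],[0,0,0],[0,0,0],[0,0,0],[0,0,0],[0,0,0],[0,0,0],[0,0,0]],"yaw":[-7,-8,-8,-8,-8,-8,-8,-8,-8,-1.5],"hand":[1,1,1,1,1,1,1,1,1,1]}' 40
python3 - <<'E'
from h import *
wrist("w15");goto(.563,-.133,.1,-135);print(R.from_rotvec(robot.sense()["orientation"]).as_matrix()[:,1])
E
```

```text
time_s: 40.35
tool_pos: [0.5606, -0.1363, 0.1225]
orientation: [-0.624, -1.74, 1.792]
ft_force: [-0.5, -0.0, -0.1]
gripper_width: 1.0
now [ 0.5607 -0.1363  0.1226] zang -132.5 j [ 0.11  0.06 -0.09 -0.01 -1.49  0.72] w 1.002 t 40.4
delta tool at present yaw [-0.0007  0.0223 -0.0051]
yaw 2.55 -> delta [-0.0005  0.0223 -0.0051]
yaw -177.45 -> delta [0.0005 0.0223 0.0051]
[-0.07180173 -0.00146516 -0.99741785]
```

View pics/w15.png

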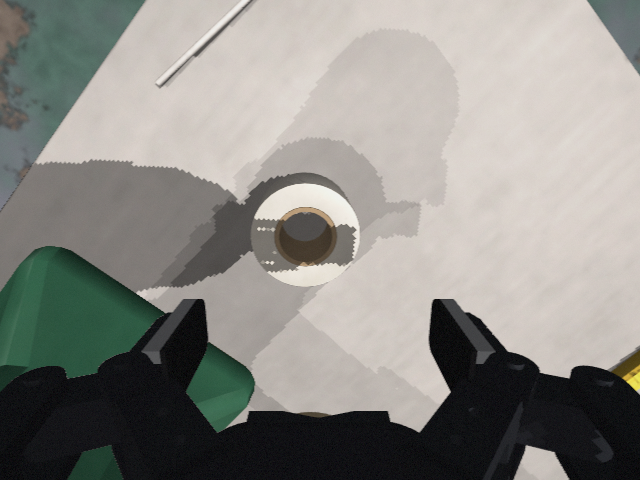

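```bash
python3 -m inch '{"delta_pos":[[0,0,0],[0,0,0],[0,0,0],[0,0,0],[0,0,0],[0,0,0],[0,0,0],[0,0,0],[0,0,0],[0,0,0]],"yaw":[0,0,0,0,0,0,0,0,0,0],"hand":[1,1,1,1,1,1,1,1,1,1]}' 40
python3 - <<'E'
from h import *
s,im,d=wload("w15");print(px("wrist",305,235,.04,s), np.linalg.norm(px("wrist",250,235,.04,s)-px("wrist",360,235,.04,s)))
goto(.563,-.133,.1,-135);print(R.from_rotvec(robot.sense()["orientation"]).as_matrix()[:,1])
E
```

```text
time_s: 41.65
tool_pos: [0.561, -0.1363, 0.1234]
orientation: [-0.629, -1.737, 1.789]
ft_force: [0.2, 0.7, -0.2]
gripper_width: 1.002
[ 0.56513962 -0.13386514  0.04      ] 0.06841786624327499
now [ 0.561  -0.1363  0.1234] zang -132.7 j [ 0.11  0.06 -0.09 -0.01 -1.49  0.72] w 1.002 t 41.65
delta tool at present yaw [-0.0004  0.0232 -0.005 ]
yaw 2.26 -> delta [-0.0002  0.0232 -0.005 ]
yaw -177.74 -> delta [0.0002 0.0232 0.005 ]
[-0.0710376  -0.00165194 -0.99747227]
```

```bash
python3 -m inch '{"delta_pos":[[0,0.02,-0.004],[0,0.02,-0.001],[0,0.015,0],[0,0.01,0],[0,0,0]],"yaw":[0,0,0,0,0],"hand":[1,1,1,1,1]}' 40
python3 - <<'E'
from h import *
goto(.564,-.1335,.012);print(R.from_rotvec(robot.sense()["orientation"]).as_matrix()[:,1])
E
```

```text
time_s: 42.28
tool_pos: [0.5588, -0.1321, 0.0527]
orientation: [-0.627, -1.736, 1.789]
ft_force: [0.0, 0.2, 0.2]
gripper_width: 1.001
now [ 0.5588 -0.1321  0.0527] zang -132.7 j [ 0.11  0.09 -0.19 -0.01 -1.36  0.71] w 1.001 t 42.275
delta tool at present yaw [-0.0069  0.0402 -0.0046]
[-0.07340549 -0.00107684 -0.9973016 ]
```

```bash
python3 -m inch '{"delta_pos":[[-0.005,0,-0.004],[-0.002,0.012,-0.001],[0,0.012,0],[0,0.008,0],[0,0,0]],"yaw":[0,0,0,0,0],"hand":[1,1,1,1,1]}' 40
python3 - <<'E'
from h import *
goto(.564,-.1335,.012);print(R.from_rotvec(robot.sense()["orientation"]).as_matrix()[:,1])
E
```

```text
time_s: 42.9
tool_pos: [0.5661, -0.1335, 0.0187]
orientation: [-0.628, -1.737, 1.789]
ft_force: [0.2, -0.8, -0.7]
gripper_width: 0.999
now [ 0.5661 -0.1335  0.0187] zang -132.7 j [ 0.11  0.14 -0.21 -0.01 -1.3   0.72] w 0.999 t 42.9
delta tool at present yaw [0.0012 0.0069 0.0011]
[-0.07186463 -0.00119648 -0.99741368]
```

```bash
python3 -m inch '{"delta_pos":[[0.001,0.004,0.001],[0,0.002,0],[0,0,0],[0,0,0],[0,0,0],[0,0,0],[0,0,0],[0,0,0]],"yaw":[0,0,0,0,0,0,0,0],"hand":[1,1,1,0.5,0.5,0.5,0.5,0.5]}' 50
python3 - <<'E'
from h import *
goto(.564,-.1335,.012);print(R.from_rotvec(robot.sense()["orientation"]).as_matrix()[:,1],robot.sense()["ft_force"])
E
python3 -m inch '{"delta_pos":[[0,-0.005,0],[0,-0.01,0],[0,-0.02,0],[0,-0.03,0],[0,0,0]],"yaw":[0,0,0,0,0],"hand":[0.3,0.3,0.3,0.3,0.3]}' 50
python3 - <<'E'
from h import *
wrist("w16")
goto(.564,.317,.3);print(R.from_rotvec(robot.sense()["orientation"]).as_matrix()[:,1],robot.sense()["ft_force"])
E
```

```text
time_s: 43.9
tool_pos: [0.5652, -0.1336, 0.0142]
orientation: [-0.631, -1.739, 1.789]
ft_force: [0.6, 0.2, 0.6]
gripper_width: 0.773
now [ 0.5652 -0.1336  0.0142] zang -132.7 j [ 0.11  0.13 -0.22 -0.01 -1.29  0.72] w 0.773 t 43.9
delta tool at present yaw [0.0008 0.0023 0.0006]
[-0.06892564 -0.00147637 -0.99762071] [0.64713182 0.18165062 0.63156112]
time_s: 44.52
tool_pos: [0.5698, -0.1336, 0.0825]
orientation: [-0.631, -1.738, 1.789]
ft_force: [0.6, -0.0, -0.2]
gripper_width: 0.774
now [ 0.5687 -0.1333  0.0806] zang -132.7 j [ 0.11  0.1  -0.13 -0.01 -1.42  0.72] w 0.767 t 44.575
delta tool at present yaw [ 0.3211 -0.2189 -0.3162]
[-7.20873849e-02 -8.78732896e-04 -9.97397933e-01] [ 0.56237069  0.58942629 -0.99705483]
```

View pics/w16.png

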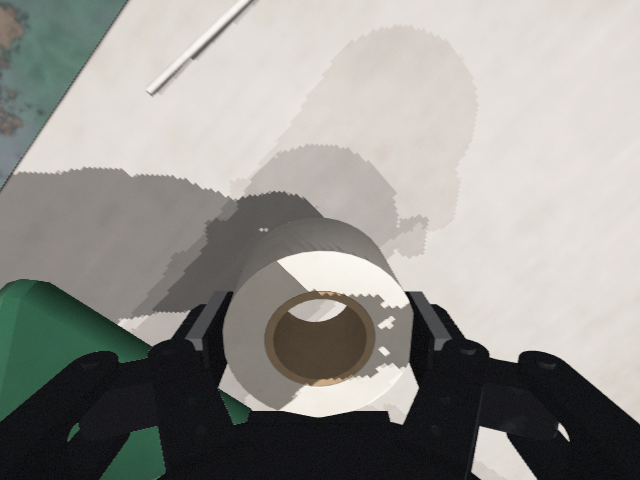

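```bash
python3 -m inch '{"delta_pos":[[0,-0.03,0],[0,-0.05,0],[0,-0.055,0],[0,-0.055,0],[0,-0.05,0],[0,-0.02,0],[0,0,0]],"yaw":[0,0,0,0,0,0,0],"hand":[0.3,0.3,0.3,0.3,0.3,0.3,0.3]}' 50
python3 - <<'E'
from h import *
goto(.53,.317,.33);print(R.from_rotvec(robot.sense()["orientation"]).as_matrix()[:,1],robot.sense()["ft_force"])
E
```

```text
time_s: 45.45
tool_pos: [0.5865, -0.1326, 0.3397]
orientation: [-0.614, -1.73, 1.786]
ft_force: [0.5, 0.4, -0.8]
gripper_width: 0.767
now [ 0.5865 -0.1326  0.3397] zang -132.7 j [ 0.1   0.16  0.42 -0.01 -1.91  0.72] w 0.767 t 45.45
delta tool at present yaw [ 0.3463  0.0152 -0.292 ]
[-0.08483976  0.00151029 -0.99639346] [ 0.47694324  0.39751345 -0.83589842]
```

```bash
python3 -m inch '{"delta_pos":[[0.02,0,-0.017],[0.04,0,-0.033],[0.043,0,-0.037],[0.043,0,-0.037]],"yaw":[0,0,0,0],"hand":[0.3,0.3,0.3,0.3]}' 50
python3 - <<'E'
from h import *
goto(.55,.317,.33);print(R.from_rotvec(robot.sense()["orientation"]).as_matrix()[:,1],robot.sense()["ft_force"])
E
```

```text
time_s: 45.95
tool_pos: [0.5624, 0.0598, 0.3322]
orientation: [-0.607, -1.716, 1.783]
ft_force: [1.5, -0.5, -0.6]
gripper_width: 0.774
now [0.5624 0.0598 0.3322] zang -133.1 j [ 0.43  0.07  0.32 -0.04 -1.9   0.37] w 0.774 t 45.95
delta tool at present yaw [ 0.185   0.0036 -0.1792]
[-0.09785964  0.001018   -0.99519971] [ 1.45448909 -0.48598466 -0.55265005]
```

```bash
python3 -m inch '{"delta_pos":[[0.043,0,-0.04],[0.043,0,-0.04],[0.043,0,-0.04],[0.04,0,-0.037],[0.015,0,-0.02],[0,0,0]],"yaw":[0,0,0,0,0,0],"hand":[0.3,0.3,0.3,0.3,0.3,0.3]}' 50
python3 - <<'E'
from h import *
goto(.564,.317,.17);print(R.from_rotvec(robot.sense()["orientation"]).as_matrix()[:,1],robot.sense()["ft_force"])
E
```

```text
time_s: 46.7
tool_pos: [0.5436, 0.3269, 0.3175]
orientation: [-0.588, -1.7, 1.796]
ft_force: [-0.3, -0.8, -0.5]
gripper_width: 0.771
now [0.5436 0.3269 0.3175] zang -132.7 j [ 0.81  0.26  0.51 -0.08 -1.91 -0.01] w 0.771 t 46.7
delta tool at present yaw [-0.0332  0.1442 -0.0193]
[-0.1163277  -0.00917552 -0.9931685 ] [-0.2695436  -0.77829757 -0.48252632]
```

```bash
python3 -m inch '{"delta_pos":[[-0.015,0.02,-0.01],[-0.01,0.035,-0.008],[-0.008,0.035,0],[0,0.035,0],[0,0.02,0],[0,0,0]],"yaw":[0,0,0,0,0,0],"hand":[0.3,0.3,0.3,0.3,0.3,0.3]}' 50
python3 - <<'E'
from h import *
wrist("w17")
goto(.564,.317,.08);print(R.from_rotvec(robot.sense()["orientation"]).as_matrix()[:,1],robot.sense()["ft_force"])
E
```

```text
time_s: 47.45
tool_pos: [0.5642, 0.3059, 0.1521]
orientation: [-0.586, -1.683, 1.798]
ft_force: [-0.1, 0.5, -0.8]
gripper_width: 0.767
now [0.5646 0.3061 0.1534] zang -133.1 j [ 0.76  0.26  0.21 -0.08 -1.62  0.05] w 0.772 t 47.5
delta tool at present yaw [ 0.002   0.0727 -0.0146]
[-0.12564914 -0.01471796 -0.99196556] [-0.03874385 -0.31121947 -0.38180328]
```

View pics/w17.png

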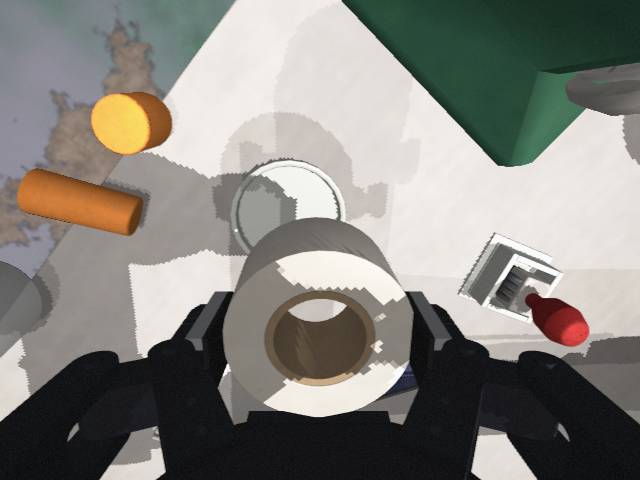

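Run:
```python
from h import *
from scipy.optimize import least_squares
s,im,d=wload("w17")
crop(im,215,145,365,265,5,"pics/k1.png")
pts=[(232,215),(290,158),(345,205),(250,178),(328,173)]
q=np.array([px("wrist",u,v,.012,s)[:2] for u,v in pts])
r=least_squares(lambda c:np.linalg.norm(q-c,axis=1)-.0445,[.564,.317]);print(r.x,r.fun)
```

```text
[0.56384261 0.31727371] [-0.00022793  0.00132618 -0.00144318 -0.00154348  0.00019262]
```

View pics/k1.png

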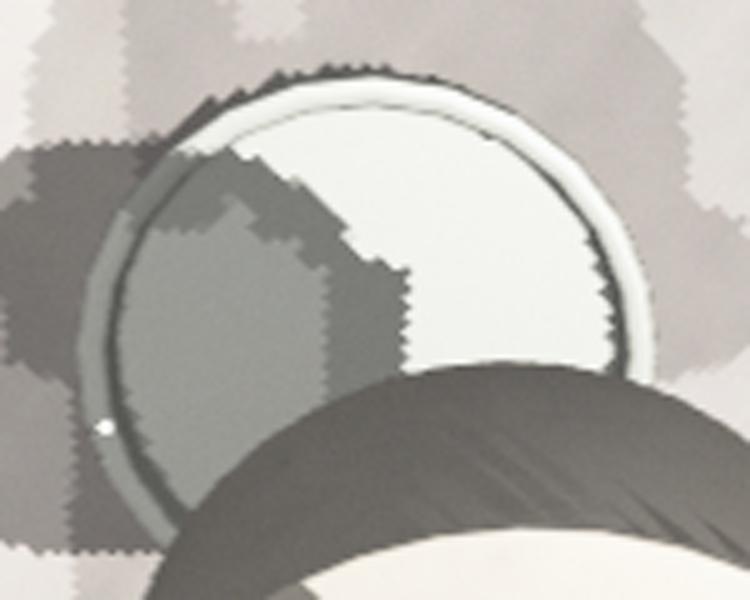

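```bash
python3 -m inch '{"delta_pos":[[0.002,0.01,-0.014],[0,0.02,0],[0,0.02,0],[0,0.02,0],[0,0.015,0],[0,0,0]],"yaw":[0,0,0,0,0,0],"hand":[0.3,0.3,0.3,0.3,0.3,0.3]}' 50
python3 - <<'E'
from h import *
goto(.564,.317,.018);print(R.from_rotvec(robot.sense()["orientation"]).as_matrix()[:,1],robot.sense()["ft_force"])
E
```

```text
time_s: 48.25
tool_pos: [0.5635, 0.3176, 0.0631]
orientation: [-0.589, -1.686, 1.795]
ft_force: [-0.1, -0.4, -0.7]
gripper_width: 0.772
now [0.5635 0.3176 0.0631] zang -133.2 j [ 0.78  0.31  0.1  -0.08 -1.46  0.05] w 0.772 t 48.25
delta tool at present yaw [-0.0045  0.0447 -0.0042]
[-0.12382975 -0.01267563 -0.99222252] [-0.0551712  -0.43559224 -0.65638064]
```

```bash
python3 -m inch '{"delta_pos":[[-0.002,0.01,-0.002],[-0.002,0.012,-0.002],[0,0.012,0],[0,0,0]],"yaw":[0,0,0,0],"hand":[0.3,0.3,0.3,0.3]}' 50
python3 - <<'E'
from h import *
goto(.564,.317,.018);print(R.from_rotvec(robot.sense()["orientation"]).as_matrix()[:,1],robot.sense()["ft_force"])
E
```

```text
time_s: 48.75
tool_pos: [0.5658, 0.3178, 0.0275]
orientation: [-0.59, -1.689, 1.794]
ft_force: [-1.4, 0.5, -0.3]
gripper_width: 0.774
now [0.5658 0.3178 0.0275] zang -133.2 j [ 0.78  0.34  0.07 -0.08 -1.4   0.06] w 0.774 t 48.75
delta tool at present yaw [-0.      0.0097  0.0009]
[-0.12205936 -0.01148087 -0.9924564 ] [-1.37997471  0.52480589 -0.28917753]
```

```bash
python3 -m inch '{"delta_pos":[[0,0.004,0.001],[0,0.003,0],[0,0,0]],"yaw":[0,0,0],"hand":[0.3,0.3,0.3]}' 50
python3 - <<'E'
from h import *
goto(.564,.317,.018);print(robot.sense()["ft_force"])
E
```

```text
time_s: 49.12
tool_pos: [0.5646, 0.3172, 0.0211]
orientation: [-0.591, -1.69, 1.793]
ft_force: [0.3, -0.2, -1.2]
gripper_width: 0.772
now [0.5646 0.3172 0.0211] zang -133.2 j [ 0.78  0.34  0.06 -0.08 -1.39  0.06] w 0.772 t 49.125
delta tool at present yaw [0.0001 0.0032 0.0003]
[ 0.34747115 -0.18084544 -1.24990833]
```

```bash
python3 -m inch '{"delta_pos":[[0,0.002,0],[0,0.001,0],[0,0,0]],"yaw":[0,0,0],"hand":[0.3,0.3,0.3]}' 50
python3 - <<'E'
from h import *
goto(.564,.317,.018);print(robot.sense()["ft_force"])
E
```

```text
time_s: 49.5
tool_pos: [0.5647, 0.3175, 0.0199]
orientation: [-0.592, -1.692, 1.792]
ft_force: [0.1, -0.2, -0.2]
gripper_width: 0.77
now [0.5647 0.3175 0.0199] zang -133.2 j [ 0.78  0.34  0.05 -0.08 -1.38  0.06] w 0.77 t 49.5
delta tool at present yaw [0.0001 0.002  0.0007]
[ 0.11933203 -0.23334719 -0.22922703]
```

```bash
python3 -m inch '{"delta_pos":[[0,0.002,0],[0,0.001,0],[0,0,0]],"yaw":[0,0,0],"hand":[0.3,0.3,0.3]}' 50
python3 - <<'E'
from h import *
goto(.564,.317,.018);print(robot.sense()["ft_force"])
E
python3 -m inch '{"delta_pos":[[0,0,0],[0,0,0],[0,0,0],[0,0,0],[0,-0.01,0],[0,-0.03,0],[0,-0.05,0],[0,-0.06,0],[0,-0.05,0],[0,0,0]],"yaw":[0,0,0,0,0,0,0,0,0,0],"hand":[0.82,0.88,0.95,1,1,1,1,1,1,1]}' 50
python3 - <<'E'
from h import *
wrist("w18");goto(.45,.35,.28);print(R.from_rotvec(robot.sense()["orientation"]).as_matrix()[:,1])
E
```

```text
time_s: 49.88
tool_pos: [0.5648, 0.3175, 0.0198]
orientation: [-0.593, -1.694, 1.793]
ft_force: [-0.2, -0.4, 0.3]
gripper_width: 0.772
now [0.5648 0.3175 0.0198] zang -133.1 j [ 0.78  0.33  0.05 -0.08 -1.38  0.06] w 0.772 t 49.875
delta tool at present yaw [0.0001 0.0019 0.0008]
[-0.2058719  -0.39658038  0.27484486]
time_s: 51.12
tool_pos: [0.5893, 0.3187, 0.2268]
orientation: [-0.595, -1.695, 1.792]
ft_force: [1.2, 0.2, 0.3]
gripper_width: 0.998
now [0.5885 0.3186 0.2242] zang -133.1 j [ 0.75  0.33  0.42 -0.07 -1.76  0.05] w 1.0 t 51.175
delta tool at present yaw [ 0.126  -0.0393  0.0765]
[-0.11873149 -0.01119572 -0.99286328]
```

View pics/w18.png

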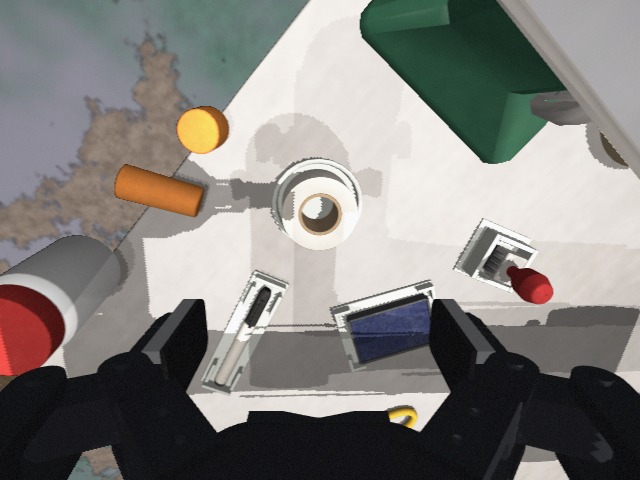

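All four look seated: roll in the dish (318,205), marker (245,330), pad (390,325) and stamp (510,270). I'll check positions numerically and look at the top view.

```bash
python3 -m inch '{"delta_pos":[[0.03,-0.02,0.02],[0.04,-0.02,0.025],[0.04,-0.01,0.02],[0.02,0,0.01],[0,0,0]],"yaw":[0,0,0,0,0],"hand":[1,1,1,1,1]}' 50
python3 - <<'E'
from h import *
s,im,d=wload("w18");P=cloud("wrist",d,s)
m=(np.hypot(P[...,0]-.564,P[...,1]-.317)<.036)&(P[...,2]>.03)&(P[...,2]<.06)
q=P[m];c,_,_,_=np.linalg.lstsq(np.c_[q[:,:2]-[.564,.317],np.ones(len(q))],q[:,2],rcond=None);print("roll top plane slope,z",c,len(q),"ctr",(q[:,:2].max(0)+q[:,:2].min(0))/2)
wrist("w19")
im,d=robot.get_image("top");cv2.imwrite("pics/top2.png",im);np.save("pics/top2.npy",d)
crop(im,130,90,470,310,2.3,"pics/t2c.png")
im0=cv2.imread("pics/top0.png")
for n,(x0,y0,x1,y1) in {"tape":(325,212,380,268),"cutter":(440,275,515,302)}.items():
    print(n,np.abs(im[y0:y1,x0:x1].astype(int)-im0[y0:y1,x0:x1]).mean())
E
```

```text
time_s: 51.8
tool_pos: [0.4442, 0.354, 0.2871]
orientation: [-0.587, -1.682, 1.798]
ft_force: [-0.4, 0.4, -0.4]
gripper_width: 1.002
roll top plane slope,z [-0.00980748  0.00730251  0.04407509] 3706 ctr [0.56558559 0.31912568]
tape 10.761688311688312
cutter 10.63028806584362
```

View pics/w19.png

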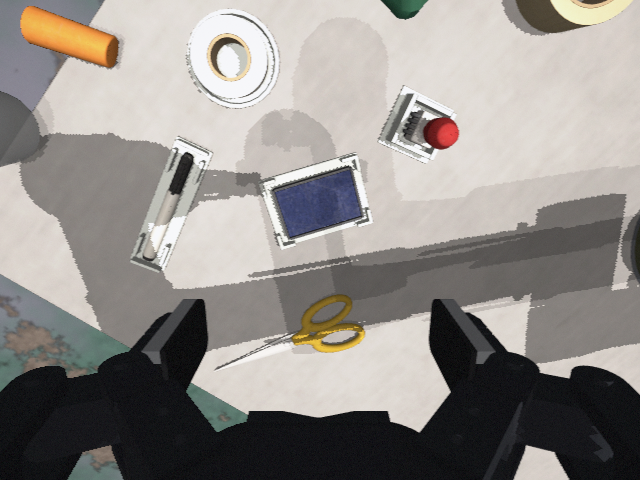

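View pics/t2c.png

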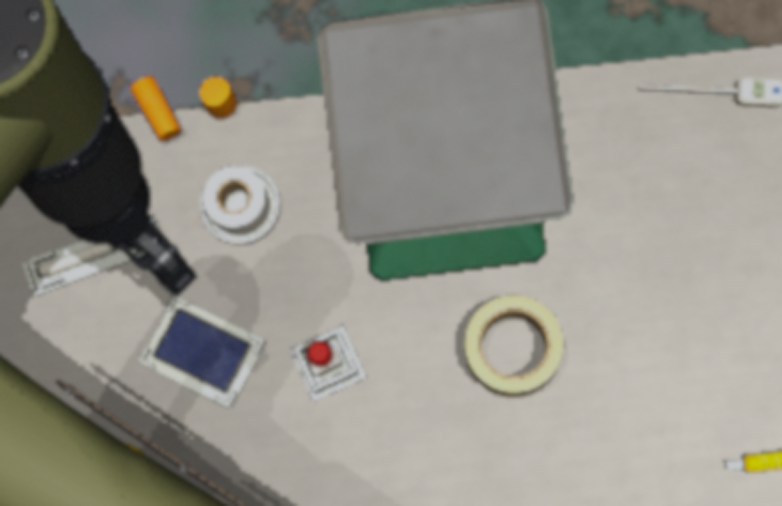

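Run:
```python
from h import *
s,im,d=wload("w19");P=cloud("wrist",d,s)
hsv=cv2.cvtColor(im,cv2.COLOR_BGR2HSV)
m=(cv2.inRange(hsv,(110,70,30),(130,255,255))>0); m[:150]=0;m[250:]=0
q=P[m];c=np.linalg.lstsq(np.c_[q[:,:2]-q[:,:2].mean(0),np.ones(len(q))],q[:,2],rcond=None)[0]
rc=cv2.minAreaRect((q[:,:2]*1e4).astype(np.float32));print("pad slope,z",c.round(4),rc)
print("plate floor z",P[160:165,320:352].reshape(-1,3)[:,2].mean())
a,b=px("wrist",186,154,.02,s),px("wrist",149,258,.02,s);print("marker",(a+b)/2,np.linalg.norm(a-b),np.degrees(np.arctan2(*(a-b)[1::-1])),P[215,164],P[175,181])
print("stamp handle at .075",px("wrist",442,133,.075,s))
t=cv2.imread("pics/top2.png");t0=cv2.imread("pics/top0.png")
for n,lo,hi,b in [("cutter",(20,150,100),(35,255,255),(440,275,520,305)),("tape",(18,40,140),(35,140,255),(320,210,385,270))]:
    for I in (t0,t):
        mm=cv2.inRange(cv2.cvtColor(I,cv2.COLOR_BGR2HSV),lo,hi)[b[1]:b[3],b[0]:b[2]];v,u=np.nonzero(mm);print(n,len(u),u.mean()+b[0],v.mean()+b[1])
```

```text
pad slope,z [ 0.6485 -0.3127  0.0197] ((4426.78759765625, 3359.518798828125), (854.908203125, 1492.51025390625), 62.457244873046875)
plate floor z 0.006608740117466439
marker [0.51434724 0.47706935 0.02      ] 0.12654873408949485 -68.59214358827037 [0.51155744 0.48514067 0.01958951] [0.52697177 0.438285   0.020788  ]
stamp handle at .075 [0.38564418 0.22210389 0.075     ]
cutter 371 481.02425876010784 288.2129380053908
cutter 370 481.0810810810811 288.19729729729727
tape 793 352.49432534678436 239.14627994955865
tape 811 352.3427866831073 239.31442663378544
```

Run:
```python
from h import *
s,im,d=wload("w19");P=cloud("wrist",d,s)
w=np.array([[px("wrist",u,v,.019,s)[:2] for u,v in [(273,189),(352,163),(366,210),(288,238)]]])[0];print(w.mean(0),w)
m=np.zeros((480,640),np.uint8);cv2.fillConvexPoly(m,np.array([(283,192),(346,171),(357,207),(294,228)]),1)
q=P[m>0];print(np.linalg.lstsq(np.c_[q[:,:2]-q[:,:2].mean(0),np.ones(len(q))],q[:,2],rcond=None)[0],q[:,2].min(),q[:,2].max())
```

```text
[0.40366026 0.35380128] [[0.44930073 0.38128467]
 [0.40967949 0.30011478]
 [0.35838591 0.32375408]
 [0.3972749  0.41005161]]
[ 0.7658759  -0.34019166  0.01940179] 0.015059858165875406 0.42375616103622904
```

Run:
```python
from h import *
s,im,d=wload("w19");P=cloud("wrist",d,s)
m=np.zeros((480,640),np.uint8);cv2.fillConvexPoly(m,np.array([(283,192),(346,171),(357,207),(294,228)]),1)
q=P[m>0];q=q[q[:,2]<.03];print(len(q),np.linalg.lstsq(np.c_[q[:,:2]-q[:,:2].mean(0),np.ones(len(q))],q[:,2],rcond=None)[0])
a,b=px("wrist",265,184,.01,s),px("wrist",369,220,.01,s)
print(robot.sense()["time_s"],robot.sense()["gripper_width"],robot.finish_job())
```

```text
2590 [ 0.00248862 -0.00035301  0.01784057]
the job is handed in; nothing more can be done
51.9 0.9973752284505213 None
```

All four items are in their holders, and I handed the job in at 51.9 s of the 128 s allowed. No verdict is reported on hand-in.

Last checks from the cameras, with the gripper open and well clear of everything:

| Item | Holder | Offset from holder centre | Height and tilt |
|---|---|---|---|
| Label roll | Round dish | about 2–3 mm | top at 44 mm as expected, slope about 0.012 |
| Ink pad | Corner plate | about 5 mm | top at about 18 mm (19 mm expected), slope 0.002 |
| Date stamp | Square socket | about 1–2 mm (handle) | stands upright to the eye; I did not measure its tilt |
| Marker | Long rest | about 4 mm, turned about 2° | top at about 20 mm as expected |

- **Bystanders:** the tape roll and the box cutter each moved less than 0.3 pixel between the first and last top views.
- **Disagreements:** the pad's slope first came out absurd because stray depth points got into the fit. Leaving them out gave the value above. My readings of each holder's centre disagreed by 1–4 mm.
- **Tool tilt:** the tool drifted up to about 0.13 rad off vertical over the run, because each move row starts from the measured pose. The roll's and pad's final slopes show no effect from it.

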